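# Line up brass case blanks on the fence tray

## Task

Put the two brass blanks that stand under the inspection light into the tray, flat on its floor; the lamp stays fixed overhead, so reach in at a slant and do not knock it. Then lift the tray by its red bar so that all four blanks slide down against the blue fence in a single row, each one touching the fence and none stuck behind another, and lower the tray gently until it is fully down again. Do not drop the tray, and leave the bottle, jar, loupe, screwdriver, cup and steel block where they stand.

Things in the scene. Friction and masses are not known exactly. Their poses are not given: they have to be found in the camera images.
- tray_floor (a point): Centre of the tray's inside floor, 30 mm above the table when down. Axes move with the tray: x from fence to lift bar, y along the fence, z up. Inside 170 mm in x (fence face at x = -85 mm), 270 mm in y. Blue fence 26 mm high above the floor, other three walls 12 mm, all 6 mm thick. A blank touching the fence has its centre at x = -67 mm. Hinge axis along y through x = -90, z = -6 mm.
- tray_handle (a point): Middle of the red lift bar: round, 10 mm thick, 100 mm long along the tray's y, at x = +125, z = +20 mm from tray_floor (50 mm above the table when down), 29 mm clear of the tray's far wall, the table below it free; held at its ends by two 8 mm steel arms. Axes as tray_floor. It can be pinched from above across x.
- tray (a joint): Tilt of the tray about its hinge, rad: 0 = fully down and level, grows as the red bar is lifted, stop at 0.7. No spring, hardly any friction: it falls shut if let go. Lifting takes about 5 N. Blanks begin to slide at 16 to 23 degrees and go straight down to the fence; one that meets another stops behind it or in the gap between two.
- light_bar (a point): Middle of the underside of the fixed light bar: 300 mm along y, 45 mm along x, 25 mm high, underside 180 mm above the table, on two 14 mm posts at y = +-138 mm with feet 80 x 36 mm, 8 mm high. x points away from the robot. It hangs right over two of the blanks, so no gripper fits straight down; a slant of 25 to 45 degrees, the tool leaning back to the robot, clears it.
- blank0_center (a point): solid brass blank: upright cylinder 36 mm across, 20 mm high, 170 g (mass varies a little), dark round recess mark on top. This point is its centre, half-way up (10 mm above what it stands on); z along its axis. Starts on the tray, 17 to 37 mm short of the fence.
- blank1_center (a point): solid brass blank: upright cylinder 36 mm across, 20 mm high, 170 g (mass varies a little), dark round recess mark on top. This point is its centre, half-way up (10 mm above what it stands on); z along its axis. Starts on the tray further up from the fence, perhaps right behind blank 0.
- blank2_center (a point): solid brass blank: upright cylinder 36 mm across, 20 mm high, 170 g (mass varies a little), dark round recess mark on top. This point is its centre, half-way up (10 mm above what it stands on); z along its axis. Starts on the table under the light bar.
- blank3_center (a point): solid brass blank: upright cylinder 36 mm across, 20 mm high, 170 g (mass varies a little), dark round recess mark on top. This point is its centre, half-way up (10 mm above what it stands on); z along its axis. Starts on the table under the light bar.
- fixture: The fixed blue base of the tray, 190 x 270 mm, 12 mm high, turned by up to 15 degrees, to the robot's left or right; origin on the table under tray_floor, axes as the tray's when down.
- lamp: The fixed inspection light (bar, posts, feet, thin black mat), on the other side from the tray, turned by up to 15 degrees; origin on the table 15.5 mm nearer the robot than the point below light_bar, same axes.
- bottle: Bystander: amber glass bottle with red cap, 38 mm across, 110 mm high; origin at the centre of its underside.
- jar: Bystander: clear jar with white cap, 44 mm across, 50 mm high; origin at the centre of its underside.
- loupe: Bystander: small black eye loupe, 28 mm across, 24 mm high, standing under the far edge of the light bar behind the blanks; origin at the centre of its underside.
- driver: Bystander: small screwdriver with yellow handle, 150 mm long, lying beyond the tray and the lamp; origin below its middle.
- cup: Bystander: blue plastic cup, 60 mm across, 60 mm high; origin at the centre of its underside.
- gauge: Bystander: steel block 60 x 35 mm, 30 mm high; origin at the centre of its underside.
Mind the look-alikes: they are no part of the job. Leave any purple look-alike of the part that bears blank0_center alone.

How it is judged:
On the way, in this order (a step that is already met when the one before it is completed fails the run):
1. both blanks from under the light stand flat on the tray's floor, let go, with all four in the tray and the tray down (x of blank0_center in the frame of tray_floor between -0.075 and 0.075 m and y of blank0_center in the frame of tray_floor between -0.125 and 0.125 m and z of blank0_center in the frame of tray_floor between 0.005 and 0.015 m and angle between the z axis of each of blank0_center, blank1_center, blank2_center, blank3_center and the z axis of tray_floor, either way round below 0.12 rad and x of blank1_center in the frame of tray_floor between -0.075 and 0.075 m and y of blank1_center in the frame of tray_floor between -0.125 and 0.125 m and z of blank1_center in the frame of tray_floor between 0.005 and 0.015 m and x of blank2_center in the frame of tray_floor between -0.075 and 0.075 m and y of blank2_center in the frame of tray_floor between -0.125 and 0.125 m and z of blank2_center in the frame of tray_floor between 0.005 and 0.015 m and x of blank3_center in the frame of tray_floor between -0.075 and 0.075 m and y of blank3_center in the frame of tray_floor between -0.125 and 0.125 m and z of blank3_center in the frame of tray_floor between 0.005 and 0.015 m and value of joint tray below 0.03 rad and contact force between each of blank2, blank3 and the fingers below 0.1 N), for 0.1 s.
2. with the tray tilted by its bar, all four blanks have come to lie in one row against the fence (x of blank0_center in the frame of tray_floor between -0.075 and -0.063 m and y of blank0_center in the frame of tray_floor between -0.125 and 0.125 m and z of blank0_center in the frame of tray_floor between 0.005 and 0.015 m and angle between the z axis of each of blank0_center, blank1_center, blank2_center, blank3_center and the z axis of tray_floor, either way round below 0.12 rad and x of blank1_center in the frame of tray_floor between -0.075 and -0.063 m and y of blank1_center in the frame of tray_floor between -0.125 and 0.125 m and z of blank1_center in the frame of tray_floor between 0.005 and 0.015 m and x of blank2_center in the frame of tray_floor between -0.075 and -0.063 m and y of blank2_center in the frame of tray_floor between -0.125 and 0.125 m and z of blank2_center in the frame of tray_floor between 0.005 and 0.015 m and x of blank3_center in the frame of tray_floor between -0.075 and -0.063 m and y of blank3_center in the frame of tray_floor between -0.125 and 0.125 m and z of blank3_center in the frame of tray_floor between 0.005 and 0.015 m and value of joint tray above 0.2 rad), for 0.2 s.
At the end, for the whole second after the job is handed in: The tray is fully down (within 0.03 rad of level) and all four blanks rest upright on its floor in one row, each within 4 mm of touching the fence, at rest and let go (x of blank0_center in the frame of tray_floor between -0.075 and -0.063 m and y of blank0_center in the frame of tray_floor between -0.125 and 0.125 m and z of blank0_center in the frame of tray_floor between 0.005 and 0.015 m and angle between the z axis of each of blank0_center, blank1_center, blank2_center, blank3_center and the z axis of tray_floor, either way round below 0.12 rad and x of blank1_center in the frame of tray_floor between -0.075 and -0.063 m and y of blank1_center in the frame of tray_floor between -0.125 and 0.125 m and z of blank1_center in the frame of tray_floor between 0.005 and 0.015 m and x of blank2_center in the frame of tray_floor between -0.075 and -0.063 m and y of blank2_center in the frame of tray_floor between -0.125 and 0.125 m and z of blank2_center in the frame of tray_floor between 0.005 and 0.015 m and x of blank3_center in the frame of tray_floor between -0.075 and -0.063 m and y of blank3_center in the frame of tray_floor between -0.125 and 0.125 m and z of blank3_center in the frame of tray_floor between 0.005 and 0.015 m and value of joint tray below 0.03 rad and linear speed of each of blank0, blank1, blank2, blank3 below 0.02 m/s).
It fails at once if the tray is dropped (falls faster than 1.5 rad/s) (velocity of joint tray below -1.5 rad/s).
It fails at once if the lamp is knocked (over 15 N) (contact force between any of the fingers, the arm and lamp above 15 N).
It fails at once if a bystander is moved more than 20 mm or knocked over (distance of any of bottle, jar, loupe, driver, cup, gauge from where it was at the start of the episode above 0.02 m or angle between any of bottle, jar, loupe, cup, gauge's own z axis and vertical above 0.5 rad).
It also fails if it takes over 72 s, if anything falls off the work surface, if the arm or the gripper's body presses on something with over 40 N, if the wrist force passes 120 N, or if a joint passes its speed limit or range.

## Robot

A 7-joint arm with a two-finger parallel gripper is mounted at the origin on the work surface. World frame = base frame: x ahead of the robot, y to its left, z up, the work surface at z = 0. Lengths are in m, angles in rad, forces in N, time in s.
With the tool pointing down it reaches from about 0.4 to 0.875 m from the base axis. Payload 19.3 kg.
Tool frame: the origin (TCP) lies between the finger pads; the fingertips stand 17 mm ahead of it and the grasp point (between the pads) lies 2 mm behind it (bot.finger_overhang is the distance from the TCP to the fingertips, in m); z points along the fingers, y is the line along which they close (so a half turn about z gives the same grasp; the last joint's range is limited). The gripper opens to 85 mm and grips with 20 to 120 N. Pads are 22 mm wide; open, the fingers measure 114 mm over their backs; the gripper's body (76 mm by 85 mm) begins 54 mm behind the grasp point. The pads swing forward as they close: fully open they stand 13 mm farther back than shut.
Start: joints at [1.121, 0.521, -0.036, 1.599, 0.021, 1.021, -0.113], TCP at [0.232, -0.58, 0.248] pointing down, gripper open.
Joint ranges: [-2.91, 2.91], [-0.3, 2.13], [-1.5, 1.42], [0.17, 2.43], [-1.26, 4.41], [0.16, 1.93], [-2.52, 2.52]. Speed limits (rad/s): [1.89, 1.89, 2.39, 2.39, 3.01, 3.01, 3.01].

## Interface

Orientations are given as [roll, pitch, yaw] about the fixed x, y, z axes, in that order (R = Rz(yaw) Ry(pitch) Rx(roll)).
In Python, from workcell import observe, grab_frame, bot gives the robot as it stands.
- The arm moves only by the shell command python3 -m crank 'ROWS' [FORCE]. ROWS is a JSON object of lists of equal length, an entry for each row: "linear": the shift along the world's x, y, z each as a share of 0.25 m, from -1 to 1, a list of three; "delta_rot": the turn, a rotation vector about the world's x, y, z each as a share of 30 degrees, from -1 to 1, a list of three; "fingers": the opening, from -1 (shut) to 1 (fully open). In form: {"linear": [[dx, dy, dz], ...], "delta_rot": [[rx, ry, rz], ...], "fingers": [fingers, ...]}. A call has 1 to 5 rows; each row is the pose to reach, as a shift and turn from the pose commanded when the call began; what a row does not reach only later rows make up. A row lasts 1/10 s, in which the tool goes at most 50 mm and 8.59 degrees, less where a joint would pass 70% of its speed; a pose out of reach is approached as far as the arm can. A call with a number of a shift or a turn outside -1 to 1 is refused whole. A call with a gripper value outside its range is refused whole. The fingers move at their own pace and stop on an object; FORCE is the grip in N (left out, the last holds). Time passes only in rows, so rows that repeat a pose let the fingers close. It gives the time, the measured TCP pose, the force, the opening and the grip force at its end, in the units of the state.
- observe(): the state, without advancing time (a new reading comes with each control period).
- grab_frame(name): name is "scene" or "top" or "wrist"; returns a dict with "image" (384x512x3 uint8, red, green, blue), "mtx" (3x3 intrinsics, pixels), "k1" (the pictures are not rectified: a ray, as slopes to the right and down, at radius r is drawn at 1 + k1 r^2 times it, then the intrinsics apply), "xyz" and "orientation" of the camera in the world. Camera axes: x right, y down, z forward; pixel columns grow to the right and rows downward; lengths in m; the calibration is good to about 2 mm. A picture is of the moment at which its call begins. There is no depth.
- bot.job_done(): hands the job in; it is judged then, once.
The state is a dict: "clock": time; "qpos": joint angles; "qd": joint speeds; "joint_efforts": joint torques, N m; "position": TCP position; "tool_rot": TCP orientation; "force": force on the tool from outside, world axes, zero at the start; "moment": the same for the moment, N m; "grip_width": finger opening in m; "finger_force": force on a finger pad.
Only numpy, scipy, OpenCV 4.12 (cv2) and the standard library are available. Lean on these libraries where they do the work, as an engineer would, in place of code of your own. Each camera call takes 0.05 s, during which the arm holds its last target. There are 200 camera calls.

## Working session

There is one attempt and no reset: what is moved stays moved. The work goes in short steps, Python scripts to look and compute and a shell command to move; the robot and the scene stay as the last step left them, time stands still between calls to the robot, and variables do not carry over. Pictures are saved under pics/ and viewed, at most 10 in all, crops included, and the job is handed in when it is done.

```bash
ls; mkdir -p pics; cat > h.py <<'E'
import numpy as np, cv2
from scipy.spatial.transform import Rotation as R
from workcell import observe, grab_frame, bot
def rot(o):
    o=np.array(o,float)
    return o if o.shape==(3,3) else R.from_euler('xyz',o).as_matrix()
def ray(f,uv):
    K=np.array(f['mtx']);k=f['k1'];uv=np.atleast_2d(np.array(uv,float))
    p=np.c_[(uv[:,0]-K[0,2])/K[0,0],(uv[:,1]-K[1,2])/K[1,1]]
    q=p.copy()
    for _ in range(30): q=p/(1+k*(q**2).sum(1,keepdims=True))
    return np.c_[q,np.ones(len(q))]@rot(f['orientation']).T
def onplane(f,uv,z):
    d=ray(f,uv);c=np.array(f['xyz']);return c+d*((z-c[2])/d[:,2])[:,None]
def proj(f,P):
    K=np.array(f['mtx']);p=(np.atleast_2d(P)-np.array(f['xyz']))@rot(f['orientation']);q=p[:,:2]/p[:,2:]
    q=q*(1+f['k1']*(q**2).sum(1,keepdims=True));return np.c_[q[:,0]*K[0,0]+K[0,2],q[:,1]*K[1,1]+K[1,2]]
def save(f,n): cv2.imwrite('pics/'+n,f['image'][:,:,::-1])
E
python3 - <<'E'
from h import *
import pickle
fs={n:grab_frame(n) for n in('scene','top')}
pickle.dump(fs,open('f0.pkl','wb'))
for n,f in fs.items(): save(f,n+'0.png');print(n,f['xyz'],f['orientation'],f['mtx'],f['k1'])
print(observe())
E
```

```text
pics
scene [1.04251181 0.57698819 0.99567828] [-2.42256963 -0.01714612  2.44229925] [[481.09867646   0.         254.4635335 ]
 [  0.         481.09867646 193.18180611]
 [  0.           0.           1.        ]] 0.025157256516896966
top [0.48986594 0.02220635 1.40288397] [-3.08392302 -0.02606575 -1.58244076] [[484.584195     0.         255.54183136]
 [  0.         484.584195   193.94782693]
 [  0.           0.           1.        ]] -0.20739917984096803
{'clock': 0.1, 'qpos': array([ 1.1207981 ,  0.52194051, -0.03630778,  1.59993219,  0.021215  ,
        1.02110165, -0.11279018]), 'qd': array([ 0.0001151 , -0.00141839, -0.00136927,  0.00055298,  0.00045443,
        0.00069376,  0.00023579]), 'joint_efforts': array([ 3.92180169e-03, -9.28496218e+01,  1.98423475e+00, -3.70532548e+01,
        1.80869474e-02,  5.59017935e-03,  1.57583040e-04]), 'position': array([ 0.23156206, -0.58022374,  0.2477989 ]), 'tool_rot': array([-3.14060046e+00,  9.17891339e-05,  3.79787570e-01]), 'force': array([ 0.25527309, -0.11504404,  0.42001416]), 'moment': array([ 0.03378251, -0.02749986,  0.01353938]), 'finger_force': 0.0, 'grip_width': 0.08520647280968606}
```

View pics/scene0.png

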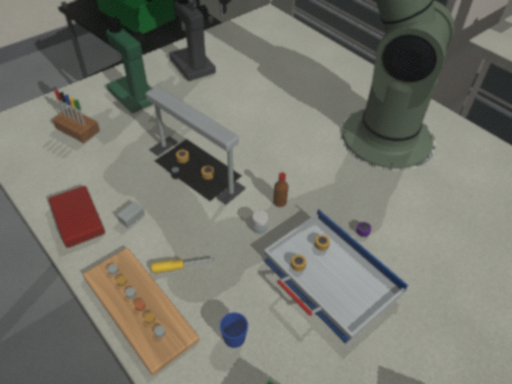

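View pics/top0.png

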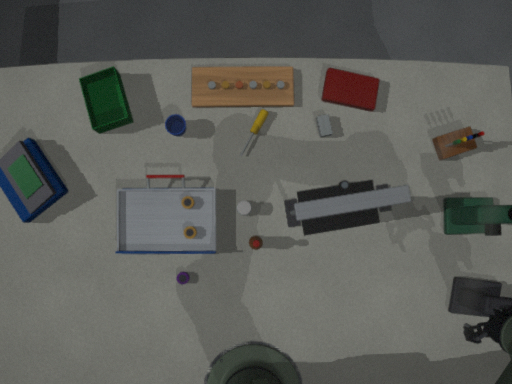

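The scene view shows brass blanks in the tray at (322,242) and (298,262), and brass blanks under the lamp at (182,156) and (207,172). The loupe is at (175,171) and the purple look-alike at (363,229), outside the fence. In the top view the tray spans (117..216, 188..252), the bar is at (166,177), the tray blanks are at (187,202) and (189,232), and the lamp bar hides the other two. Blank 1 is right behind blank 0.

```bash
cat > m.py <<'E'
from h import *
def masks(f):
    hsv=cv2.cvtColor(f['image'],cv2.COLOR_RGB2HSV);H,S,V=cv2.split(hsv)
    return dict(brass=((H>8)&(H<28)&(S>90)&(V>90)),red=((H<6)|(H>174))&(S>140)&(V>80),blue=(H>104)&(H<122)&(S>120),purple=(H>125)&(H<150)&(S>90))
def blobs(m,lo,hi):
    n,l,s,c=cv2.connectedComponentsWithStats(m.astype(np.uint8));
    return [(s[i,4],tuple(s[i,:4]),c[i],l==i) for i in range(1,n) if lo<s[i,4]<hi]
E
python3 - <<'E'
from m import *
import pickle
np.set_printoptions(precision=4,suppress=True)
fs=pickle.load(open('f0.pkl','rb'))
for n,f in fs.items():
    for k,m in masks(f).items():
        for a,b,c,_ in blobs(m,25,3000):
            z=dict(brass=.05,red=.05,blue=.056,purple=.02)[k]
            print(n,k,a,b,c,onplane(f,c,z)[0,:2], onplane(f,c,.02)[0,:2] if k=='brass' else '')
f=fs['scene'];cv2.imwrite('pics/crop1.png',cv2.resize(f['image'][80:310,110:420,::-1],None,fx=2.5,fy=2.5,interpolation=cv2.INTER_CUBIC))
E
```

```text
scene brass 40 (np.int32(69), np.int32(97), np.int32(6), np.int32(11)) [ 71.9   101.525] [ 0.692  -0.6903] [ 0.6808 -0.7305]
scene brass 569 (np.int32(53), np.int32(113), np.int32(46), np.int32(29)) [ 78.0738 125.7715] [ 0.7294 -0.5751] [ 0.7194 -0.6117]
scene brass 115 (np.int32(176), np.int32(149), np.int32(13), np.int32(14)) [182.487 156.   ] [ 0.5641 -0.2787] [ 0.5489 -0.3058]
scene brass 94 (np.int32(201), np.int32(166), np.int32(13), np.int32(13)) [207.0319 173.0851] [ 0.5501 -0.1826] [ 0.5345 -0.2067]
scene brass 139 (np.int32(278), np.int32(181), np.int32(10), np.int32(25)) [282.9353 190.9568] [ 0.4342 -0.0048] [ 0.4149 -0.0233]
scene brass 116 (np.int32(316), np.int32(236), np.int32(13), np.int32(14)) [321.8621 243.1207] [0.4743 0.178 ] [0.4563 0.1654]
scene brass 134 (np.int32(292), np.int32(255), np.int32(14), np.int32(16)) [298.1418 263.0448] [0.5573 0.1828] [0.5419 0.1703]
scene brass 336 (np.int32(151), np.int32(259), np.int32(33), np.int32(14)) [166.6399 265.5476] [ 0.7958 -0.0047] [ 0.788  -0.0231]
scene red 29 (np.int32(280), np.int32(174), np.int32(5), np.int32(7)) 
[... 1136 characters left out ...]
 np.int32(39)) [350.2676  87.7943] [ 0.8734 -0.2926] 
top red 92 (np.int32(147), np.int32(175), np.int32(37), np.int32(3)) [164.6739 175.8152] [0.6212 0.241 ] 
top red 38 (np.int32(253), np.int32(240), np.int32(7), np.int32(7)) [255.6316 243.0789] [ 0.4304 -0.0126] 
top blue 290 (np.int32(166), np.int32(115), np.int32(20), np.int32(20)) [175.3586 124.7345] [0.7654 0.2105] 
top blue 1381 (np.int32(0), np.int32(138), np.int32(68), np.int32(84)) [ 33.3519 183.9385] [0.6028 0.6289] 
top blue 151 (np.int32(116), np.int32(251), np.int32(99), np.int32(3)) [163.4437 251.7881] [0.4087 0.2443] 
top purple 69 (np.int32(177), np.int32(272), np.int32(12), np.int32(12)) [182.7246 277.3913] [0.3331 0.1957]
```

View pics/crop1.png

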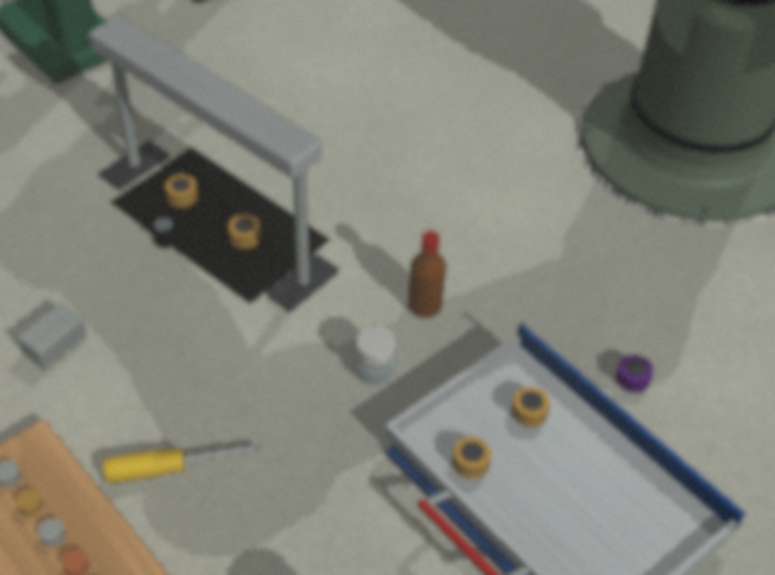

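Candidates: brass with a dark recess at scene (322,242) = blank 0 near the fence, (298,262) = blank 1, and (182,156) and (207,172) = blanks 2 and 3 on the mat. The purple one at (363,229) is the look-alike and stays. The close crop confirms four brass rings with recess, with the loupe at (175,171) beyond them.

```bash
cat >> h.py <<'E'
def frame(p): # tray xy from world
    pass
def go(p,rpy,st=None):
    st=st or observe(); d=(np.array(p)-st['position'])/.25
    rv=(R.from_euler('xyz',rpy)*R.from_euler('xyz',st['tool_rot']).inv()).as_rotvec()/np.radians(30)
    print('shift',np.round(d,3),'turn',np.round(rv,3),'|at',np.round(st['position'],4),np.round(st['tool_rot'],3),'w',round(st['grip_width'],4),'F',np.round(st['force'],1),round(float(st['finger_force']),1),'t',round(float(st['clock']),2))
E
python3 - <<'E'
from m import *
import pickle
np.set_printoptions(precision=4,suppress=True)
fs=pickle.load(open('f0.pkl','rb'))
def fill(m):
    c,_=cv2.findContours(m.astype(np.uint8),cv2.RETR_EXTERNAL,cv2.CHAIN_APPROX_NONE)
    o=np.zeros(m.shape,np.uint8);cv2.drawContours(o,[cv2.convexHull(max(c,key=cv2.contourArea))],-1,1,-1);y,x=np.nonzero(o);return x.mean(),y.mean()
for n,f in fs.items():
    for a,b,c,m in blobs(masks(f)['brass'],60,138):
        u=fill(m);z=.010 if u[0]<250 and n=='scene' else .04
        if n=='top': z=.043
        print(n,u,onplane(f,u,z)[0])
f=fs['top'];M=masks(f)
for k,z,bb in(('red',.053,(147,175)),('blue',.056,(116,251))):
    for a,b,c,m in blobs(M[k],25,3000):
        if b[:2]==bb:
            y,x=np.nonzero(m);P=onplane(f,np.c_[x,y],z)[:,:2];q=P.mean(0);v=np.linalg.svd(P-q)[2][0];v*=np.sign(v[1])
            t=(P-q)@v;print(k,q,'yaw deg',np.degrees(np.arctan2(-v[0],v[1])),'len',np.ptp(t),'mid',q+v*(t.max()+t.min())/2)
# lamp bar, grey region near its centre, from top
im=f['image'].astype(int);hsv=cv2.cvtColor(f['image'],cv2.COLOR_RGB2HSV)
print('bar px',f['image'][203,350],f['image'][225,350],f['image'][170,350])
m=np.zeros(im.shape[:2],bool);m[180:225,285:415]=True
m&=(hsv[...,2]>120)&(im[...,2]>=im[...,0]-2)
b=max(blobs(m,100,9000),key=lambda b:b[0]);print(b[:3])
y,x=np.nonzero(b[3]);P=onplane(f,np.c_[x,y],.205)[:,:2];r=cv2.minAreaRect(P.astype(np.float32));print(r)
E
```

```text
scene (np.float64(182.32394366197184), np.float64(155.56338028169014)) [ 0.5432 -0.3166  0.01  ]
scene (np.float64(207.15555555555557), np.float64(171.9777777777778)) [ 0.5265 -0.218   0.01  ]
scene (np.float64(321.9509202453988), np.float64(242.14110429447854)) [0.4661 0.1719 0.04  ]
scene (np.float64(298.2841530054645), np.float64(262.3551912568306)) [0.5506 0.1775 0.04  ]
top (np.float64(187.34959349593495), np.float64(202.0)) [0.5473 0.1778 0.043 ]
top (np.float64(189.56666666666666), np.float64(232.325)) [0.4621 0.1721 0.043 ]
red [0.6209 0.2406] yaw deg -0.7018349513289741 len 0.10211817752275061 mid [0.6209 0.2398]
blue [0.4085 0.2448] yaw deg -0.4547493374781801 len 0.27615306649059657 mid [0.4085 0.2413]
bar px [101 105 106] [31 33 32] [105 106 102]Traceback (most recent call last):
  File "<stdin>", line 24, in <module>
ValueError: max() iterable argument is empty
```

```bash
python3 - <<'E'
from h import *
import pickle
fs=pickle.load(open('f0.pkl','rb'))
print('bar ends/ctr',onplane(fs['top'],[(295,211),(410,194),(352.5,203)],.205))
s=np.radians(35);psi=.147
a=np.array([np.sin(s)*np.cos(psi),np.sin(s)*np.sin(psi),-np.cos(s)])
for b in((.525,-.2175),(.541,-.316)):
    g=np.array([b[0]-.002,b[1],.024]);print(g,g-.12*a)
    go(g-.12*a,[np.pi,-s,psi])
E
```

```text
bar ends/ctr [[ 0.51530817 -0.10726791  0.205     ]
 [ 0.55454382 -0.40449884  0.205     ]
 [ 0.5334665  -0.25287419  0.205     ]]
[ 0.523  -0.2175  0.024 ] [ 0.45491315 -0.22758149  0.12229825]
shift [ 0.893  1.411 -0.502] turn [ 0.303 -1.13  -0.431] |at [ 0.2316 -0.5802  0.2478] [-3.141  0.     0.38 ] w 0.0852 F [ 0.3 -0.1  0.4] 0.0 t 0.1
[ 0.539 -0.316  0.024] [ 0.47091315 -0.32608149  0.12229825]
shift [ 0.957  1.017 -0.502] turn [ 0.303 -1.13  -0.431] |at [ 0.2316 -0.5802  0.2478] [-3.141  0.     0.38 ] w 0.0852 F [ 0.3 -0.1  0.4] 0.0 t 0.1
```

```bash
python3 -m crank '{"linear":[[0.18,0.2,0],[0.35,0.4,0],[0.5,0.6,0],[0.6,0.8,-0.1],[0.6,0.9,-0.1]],"delta_rot":[[0.1,-0.2,-0.1],[0.15,-0.4,-0.2],[0.2,-0.6,-0.3],[0.2,-0.8,-0.3],[0.25,-0.9,-0.35]],"fingers":[1,1,1,0.6,0.6]}' 40
python3 - <<'E'
from h import *
go([.455,-.2275,.122],[np.pi,-.611,.147])
E
```

```text
clock: 0.6
position: [0.3722, -0.3775, 0.2271]
tool_rot: [3.133, -0.49, 0.193]
force: [2.7, -0.1, 0.3]
grip_width: 0.0685
finger_force: 0.0
shift [ 0.331  0.6   -0.42 ] turn [ 0.053 -0.225 -0.079] |at [ 0.3722 -0.3775  0.2271] [ 3.133 -0.49   0.193] w 0.0685 F [ 2.7 -0.1  0.3] 0.0 t 0.6
```

```bash
python3 -m crank '{"linear":[[0.15,0.2,-0.1],[0.29,0.4,-0.25],[0.29,0.51,-0.4],[0.29,0.51,-0.4],[0.29,0.51,-0.4]],"delta_rot":[[0.05,-0.2,-0.07],[0.05,-0.2,-0.07],[0.05,-0.2,-0.07],[0.05,-0.2,-0.07],[0.05,-0.2,-0.07]],"fingers":[0.5,0.5,0.5,0.5,0.5]}'
python3 - <<'E'
from h import *
go([.455,-.2275,.122],[np.pi,-.611,.147])
f=grab_frame('wrist');save(f,'w1.png');print(f['xyz'],f['orientation'])
import pickle;pickle.dump(f,open('w1.pkl','wb'))
print('pred',proj(f,[[.525,-.2175,.02],[.541,-.316,.02]]))
E
```

```text
clock: 1.1
position: [0.4459, -0.2583, 0.1407]
tool_rot: [-3.116, -0.578, 0.168]
force: [0.4, 0.2, 0.8]
grip_width: 0.0644
finger_force: 0.0
shift [ 0.037  0.123 -0.075] turn [-0.029 -0.069 -0.068] |at [ 0.4459 -0.2583  0.1407] [-3.116 -0.578  0.168] w 0.0644 F [0.4 0.2 0.8] 0.0 t 1.1
[ 0.44305438 -0.26243875  0.28847831] [-2.87060124  0.02086219 -1.38858938]
pred [[229.79873297 182.83753211]
 [334.68767553 184.31743545]]
```

View pics/w1.png

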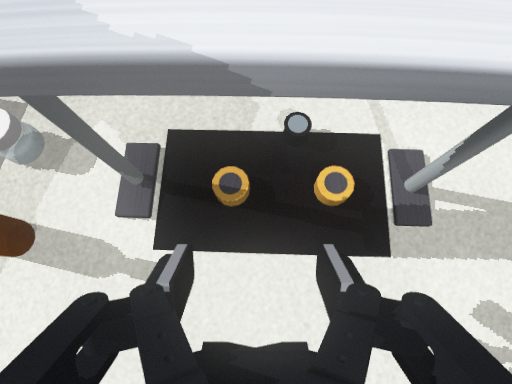

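The wrist view shows the two blanks on the mat, recesses at (231,183) and (336,183), matching my predicted (230,183) and (335,184). The loupe is at (298,124).

```bash
python3 -m crank '{"linear":[[0.04,0.12,-0.07],[0.04,0.12,-0.07],[0.04,0.12,-0.07]],"delta_rot":[[-0.03,-0.07,-0.07],[-0.03,-0.07,-0.07],[-0.03,-0.07,-0.07]],"fingers":[0.5,0.5,0.5]}'
python3 - <<'E'
from h import *
go([.455,-.2275,.122],[np.pi,-.611,.147])
go([.523,-.2175,.024],[np.pi,-.611,.147])
E
```

```text
clock: 1.45
position: [0.4586, -0.2527, 0.1516]
tool_rot: [-3.106, -0.584, 0.13]
force: [0.3, -0.7, -0.8]
grip_width: 0.0643
finger_force: 0.0
shift [-0.015  0.101 -0.119] turn [-0.049 -0.059 -0.006] |at [ 0.4586 -0.2527  0.1516] [-3.106 -0.584  0.13 ] w 0.0643 F [ 0.3 -0.7 -0.8] 0.0 t 1.45
shift [ 0.257  0.141 -0.511] turn [-0.049 -0.059 -0.006] |at [ 0.4586 -0.2527  0.1516] [-3.106 -0.584  0.13 ] w 0.0643 F [ 0.3 -0.7 -0.8] 0.0 t 1.45
```

```bash
python3 -c "
from h import *
o=observe();print(np.round(o['qpos'],3),np.round(o['qd'],3))"
```

```text
[ 1.09   0.503 -0.573  2.247 -1.264  0.161  0.429] [ 0.012  0.009  0.005  0.008  0.003 -0.001  0.013]
```

```bash
python3 - <<'E'
from h import *
print([a for a in dir(bot) if not a.startswith('_')])
o=observe()
S=[([1.1207981,.52194051,-.03630778,1.59993219,.021215,1.02110165,-.11279018],[.23156206,-.58022374,.2477989],[-3.1406,.0000918,.37978757]),(o['qpos'],o['position'],o['tool_rot'])]
import itertools
from scipy.optimize import least_squares
ax='zyzyzyz'
def chain(q,s,L):
    T=np.eye(3);p=np.zeros(3)
    for i in range(7):
        p=p+T@np.array([0,0,L[i]]) 
        T=T@R.from_euler(ax[i],s[i]*q[i]).as_matrix()
    return p+T@[0,0,L[7]],T
res=[]
for s in itertools.product([1,-1],repeat=7):
    e=0;Fs=[]
    Ts=[chain(q,s,np.zeros(8))[1] for q,_,_ in S]
    # allow fixed base yaw and fixed tool yaw: compare z axis heights & relative
    z=[rot(r)[:,2] for _,_,r in S]
    e=sum(abs(T[2,2]-zz[2]) for T,zz in zip(Ts,z))
    A=[np.arctan2(zz[1],zz[0]) for zz in z[1:]];B=[np.arctan2(T[1,2],T[0,2]) for T in Ts[1:]]
    # tool rel: T = Rz(a) Ts Rz(b)
    best=min(((sum(np.linalg.norm(R.from_euler('z',a).as_matrix()@T@R.from_euler('z',b).as_matrix()-rot(r)) for T,(_,_,r) in zip(Ts,S))),a,b) for a in np.arange(4)*np.pi/2 for b in np.arange(4)*np.pi/2)
    res.append((best[0],s,best[1:]))
res.sort(key=lambda r:r[0]);
for r in res[:6]:print(r)
E
```

```text
['IKError', 'finger_overhang', 'job_done']
(np.float64(6.364232956414528e-07), (-1, 1, -1, 1, -1, 1, -1), (np.float64(0.0), np.float64(1.5707963267948966)))
(np.float64(6.364232956784056e-07), (-1, -1, -1, -1, -1, -1, -1), (np.float64(3.141592653589793), np.float64(4.71238898038469)))
(np.float64(1.1216936025713757), (-1, 1, 1, 1, 1, 1, 1), (np.float64(3.141592653589793), np.float64(4.71238898038469)))
(np.float64(1.1216936025713762), (-1, -1, 1, -1, 1, -1, 1), (np.float64(0.0), np.float64(1.5707963267948966)))
(np.float64(1.3393029300502997), (-1, 1, 1, 1, -1, 1, -1), (np.float64(1.5707963267948966), np.float64(3.141592653589793)))
(np.float64(1.3393029300502999), (-1, -1, 1, -1, -1, -1, -1), (np.float64(4.71238898038469), np.float64(0.0)))
```

```bash
cat > kin.py <<'E'
from h import *
from scipy.optimize import least_squares
s=(-1,1,-1,1,-1,1,-1);ax='zyzyzyz'
LIM=np.array([[-2.91,2.91],[-.3,2.13],[-1.5,1.42],[.17,2.43],[-1.26,4.41],[.16,1.93],[-2.52,2.52]])
def cols(q):
    T=np.eye(3);M=[np.eye(3)]
    for i in range(7): T=T@R.from_euler(ax[i],s[i]*q[i]).as_matrix();M.append(T)
    return M
E
python3 - <<'E'
from kin import *
o=observe();np.set_printoptions(precision=4,suppress=True)
S=[([1.1207981,.52194051,-.03630778,1.59993219,.021215,1.02110165,-.11279018],[.23156206,-.58022374,.2477989]),(o['qpos'],o['position'])]
A=np.vstack([np.c_[M[0][:,2],M[2][:,2],M[4][:,2],M[7][:,2]] for M in (cols(q) for q,_ in S)]);b=np.concatenate([p for _,p in S])
x,r,_,_=np.linalg.lstsq(A,b,rcond=None);print(x,A@x-b)
E
```

```text
[0.153  0.6091 0.3774 0.2424] [ 0.0525  0.0236 -0.0067 -0.0022  0.0008  0.0067]
```

```bash
cat > rec.py <<'E'
from h import *
import json
o=observe();open('log.jsonl','a').write(json.dumps([list(map(float,o['qpos'])),list(map(float,o['position']))])+'\n')
print(np.round(o['qpos'],3),np.round(o['position'],3),np.round(o['tool_rot'],3))
E
python3 rec.py
python3 -m crank '{"linear":[[-0.1,-0.1,0.15],[-0.2,-0.2,0.3],[-0.3,-0.2,0.4],[-0.3,-0.2,0.4],[-0.3,-0.2,0.4]],"delta_rot":[[0,0.2,0],[0,0.4,0],[0,0.6,0],[0,0.8,0],[0,0.9,0]],"fingers":[0.5,0.5,0.5,0.5,0.5]}' >/dev/null; python3 rec.py
python3 -m crank '{"linear":[[0,0.2,0.1],[0,0.4,0.2],[0,0.6,0.2],[0,0.8,0.2],[0,0.9,0.2]],"delta_rot":[[0,0.3,0],[0,0.3,0],[0,0.3,0],[0,0.3,0],[0,0.3,0]],"fingers":[0.5,0.5,0.5,0.5,0.5]}' >/dev/null; python3 rec.py
```

```text
[ 1.09   0.503 -0.573  2.247 -1.264  0.161  0.429] [ 0.459 -0.253  0.152] [-3.106 -0.584  0.13 ]
[ 0.47   0.312  0.237  2.042 -0.467  0.749 -0.409] [ 0.399 -0.293  0.233] [-3.05  -0.244  0.121]
[-0.042  0.095  0.172  2.136 -0.197  0.856 -1.192] [ 0.401 -0.066  0.283] [-3.03  -0.096  0.119]
```

```bash
cat >> kin.py <<'E'
import json
def fit():
    S=[([1.1207981,.52194051,-.03630778,1.59993219,.021215,1.02110165,-.11279018],[.23156206,-.58022374,.2477989])]+[json.loads(l) for l in open('log.jsonl')]
    F=lambda q:(lambda M:np.c_[M[0][:,2],M[2],M[4],M[7]])(cols(q))
    A=np.vstack([F(q) for q,_ in S]);b=np.concatenate([p for _,p in S])
    lam=1e-3;x=np.linalg.solve(A.T@A+lam**2*np.eye(A.shape[1]),A.T@b)
    return x,A@x-b,F
E
python3 - <<'E'
from kin import *
np.set_printoptions(precision=4,suppress=True,linewidth=150)
x,r,F=fit();print(x,r)
E
```

```text
[ 0.3206 -0.0002 -0.0214  0.5298  0.0002 -0.0378  0.4211  0.0001 -0.      0.3108] [ 0.      0.     -0.      0.     -0.      0.     -0.     -0.      0.      0.      0.0001 -0.    ]
```

```bash
cat >> kin.py <<'E'
X,_,F=fit() 
def fk(q):
    M=cols(q);return np.c_[M[0][:,2],M[2],M[4],M[7]]@X, M[7]@R.from_euler('z',np.pi/2).as_matrix()
def ik(p,Rt,n=40,seed=0,m=.03):
    rng=np.random.default_rng(seed);out=[]
    for _ in range(n):
        q0=rng.uniform(LIM[:,0]+.1,LIM[:,1]-.1)
        def e(q):
            pp,T=fk(q);return np.r_[(pp-p)*5,R.from_matrix(T@Rt.T).as_rotvec()]
        r=least_squares(e,q0,bounds=(LIM[:,0]+m,LIM[:,1]-m),max_nfev=60)
        if r.cost<1e-7: out.append(r.x)
    return out
E
python3 - <<'E'
from kin import *
np.set_printoptions(precision=2,suppress=True,linewidth=150)
for b in((.523,-.2175),(.539,-.316)):
  for s in (28,35,42):
    for fl in (0,1):
        psi=.147;a=R.from_euler('xyz',[np.pi,-np.radians(s),psi]).as_matrix()
        if fl:a=a@R.from_euler('z',np.pi).as_matrix()
        g=np.array([*b,.024]);
        for d in(.12,0):
            o=ik(g-d*a[:,2],a,16)
            mg=[min((q-LIM[:,0]).min(),(LIM[:,1]-q).min()) for q in o]
            if o:i=int(np.argmax(mg));print(b,s,fl,d,len(o),'margin %.2f'%mg[i],o[i])
            else:print(b,s,fl,d,0)
E
```

```text
(0.523, -0.2175) 28 0 0.12 2 margin 0.12 [ 1.29  0.67 -1.02  2.24  1.3   0.28 -2.16]
(0.523, -0.2175) 28 0 0 6 margin 0.10 [ 1.3   1.19 -1.26  2.15  1.8   0.74 -2.42]
(0.523, -0.2175) 28 1 0.12 5 margin 0.05 [ 1.22  0.62 -0.92  2.24  1.23  0.21  1.04]
(0.523, -0.2175) 28 1 0 6 margin 0.27 [ 1.22  1.05 -1.09  2.16  1.83  0.55  0.61]
(0.523, -0.2175) 35 0 0.12 4 margin 0.04 [-0.06  0.77  0.9   2.39  4.37  1.01  0.91]
(0.523, -0.2175) 35 0 0 8 margin 0.18 [ 0.81  0.81 -0.43  2.23  3.4   0.34  2.03]
(0.523, -0.2175) 35 1 0.12 3 margin 0.12 [ 1.55  0.95 -1.34  2.31  1.73  0.51  0.73]
(0.523, -0.2175) 35 1 0 6 margin 0.22 [ 1.27  1.09 -1.07  2.21  2.17  0.51  0.36]
(0.523, -0.2175) 42 0 0.12 6 margin 0.05 [ 1.67  1.15 -1.44  2.38  1.96  0.6  -2.47]
(0.523, -0.2175) 42 0 0 3 margin 0.13 [0.45 0.84 0.09 2.3  3.85 0.77 1.49]
(0.523, -0.2175) 42 1 0.12 7 margin 0.05 [ 1.65  1.09 -1.38  2.38  2.01  0.53  0.6 ]
(0.523, -0.2175) 42 1 0 5 margin 0.18 [ 1.33  1.16 -1.08  2.25  2.48  0.52  0.16]
(0.539, -0.316) 28 0 0.12 7 margin 0.16 [ 0.79  0.55 -0.15  2.08 -1.02  0.32  0.19]
(0.539, -0.316) 28 0 
[... 170 characters left out ...]
argin 0.36 [ 1.36  1.13 -1.14  1.97  1.53  0.57  1.1 ]
(0.539, -0.316) 35 0 0.12 3 margin 0.20 [ 1.63  1.   -1.3   2.12  1.36  0.48 -1.87]
(0.539, -0.316) 35 0 0 8 margin 0.15 [ 0.77  0.81 -0.17  2.06  4.26  0.35  1.23]
(0.539, -0.316) 35 1 0.12 5 margin 0.06 [ 1.5   0.81 -1.04  2.12  1.11  0.22  1.45]
(0.539, -0.316) 35 1 0 9 margin 0.11 [ 0.65  0.81 -0.02  2.06  4.3   0.45 -2.  ]
(0.539, -0.316) 42 0 0.12 5 margin 0.11 [0.05 1.26 1.27 2.25 4.3  1.71 0.88]
(0.539, -0.316) 42 0 0 5 margin 0.23 [0.56 0.87 0.16 2.11 4.18 0.73 1.25]
(0.539, -0.316) 42 1 0.12 5 margin 0.09 [ 1.66  0.98 -1.18  2.17  1.6   0.25  1.1 ]
(0.539, -0.316) 42 1 0 6 margin 0.25 [ 0.93  0.87 -0.33  2.09  4.04  0.41 -1.58]
```

```bash
cat > plan.py <<'E'
from kin import *
np.set_printoptions(precision=3,suppress=True,linewidth=160)
QP=np.array([.5,.8,-.1,2.2,2.9,.45,-1.])
def target(b,s,psi,d,fl=1,z=.024):
    a=R.from_euler('xyz',[np.pi,-np.radians(s),psi]).as_matrix()
    if fl:a=a@R.from_euler('z',np.pi).as_matrix()
    return np.array([b[0]-.002,b[1],z])-d*a[:,2],a
def solve(p,a,q0,w=.02):
    e=lambda q:(lambda pp,T:np.r_[(pp-p)*5,R.from_matrix(T@a.T).as_rotvec(),w*(q-q0)])(*fk(q))
    for ww in(1,.1,.01):
        ee=lambda q:np.r_[e(q)[:6],ww*e(q)[6:]]
        r=least_squares(ee,np.clip(q0,LIM[:,0]+.05,LIM[:,1]-.05),bounds=(LIM[:,0]+.02,LIM[:,1]-.02));q0=r.x
    return r.x,np.linalg.norm(e(r.x)[:6])
E
python3 - <<'E'
from plan import *
for b in((.525,-.2175),(.541,-.316)):
  for s in(28,33,38):
    for psi in(-.2,0,.147):
      for d in(0,.12):
        q,er=solve(*target(b,s,psi,d),QP);print(b,s,psi,d,q,'err %.4f m %.2f'%(er,min((q-LIM[:,0]).min(),(LIM[:,1]-q).min())))
E
```

```text
(0.525, -0.2175) 28 -0.2 0 [ 0.517  0.736 -0.251  2.241  2.857  0.318 -1.107] err 0.0000 m 0.16
(0.525, -0.2175) 28 -0.2 0.12 [ 0.737  0.464 -0.489  2.342  2.216  0.18  -0.471] err 0.0000 m 0.02
(0.525, -0.2175) 28 0 0 [ 0.654  0.751 -0.344  2.21   3.031  0.239 -1.006] err 0.0000 m 0.08
(0.525, -0.2175) 28 0 0.12 [ 0.49   0.451 -0.059  2.318  4.322  0.191 -2.342] err 0.0000 m 0.03
(0.525, -0.2175) 28 0.147 0 [ 0.681  0.755 -0.324  2.181  3.492  0.18  -1.296] err 0.0000 m 0.02
(0.525, -0.2175) 28 0.147 0.12 [ 0.691  0.477 -0.239  2.298  4.39   0.18  -2.21 ] err 0.0408 m 0.02
(0.525, -0.2175) 33 -0.2 0 [ 0.569  0.767 -0.305  2.292  2.928  0.475 -1.144] err 0.0000 m 0.14
(0.525, -0.2175) 33 -0.2 0.12 [ 1.071  0.595 -0.9    2.41   2.232  0.44  -0.4  ] err 0.0000 m 0.02
(0.525, -0.2175) 33 0 0 [ 0.716  0.783 -0.392  2.255  3.124  0.375 -1.049] err 0.0000 m 0.17
(0.525, -0.2175) 33 0 0.12 [ 0.937  0.519 -0.564  2.37   3.136  0.195 -1.058] err 0.0000 m 0.03
(0.525, -0.2175) 33 0.147 0 [ 0.834  0.805 -0.48   2.215  3.236  0.274 -0.953] err 0.0000 m 0.11
(0.525, -0.2175) 33 0.147 0.12 [ 0.908
[... 1667 characters left out ...]
 -1.863] err 0.0000 m 0.03
(0.541, -0.316) 33 0.147 0.12 [ 1.055  0.597 -0.447  2.187  4.39   0.18  -1.991] err 0.0806 m 0.02
(0.541, -0.316) 38 -0.2 0 [ 0.827  0.83  -0.374  2.172  3.144  0.436 -1.118] err 0.0000 m 0.26
(0.541, -0.316) 38 -0.2 0.12 [ 0.989  0.581 -0.486  2.326  3.187  0.322 -1.163] err 0.0000 m 0.10
(0.541, -0.316) 38 0 0 [ 1.01   0.87  -0.523  2.112  3.303  0.284 -0.98 ] err 0.0000 m 0.12
(0.541, -0.316) 38 0 0.12 [ 1.176  0.63  -0.591  2.239  3.782  0.18  -1.464] err 0.0000 m 0.02
(0.541, -0.316) 38 0.147 0 [ 1.069  0.888 -0.551  2.059  3.74   0.18  -1.245] err 0.0000 m 0.02
(0.541, -0.316) 38 0.147 0.12 [ 1.228  0.66  -0.596  2.188  4.39   0.18  -1.899] err 0.0335 m 0.02
```

```bash
cat > sim.py <<'E'
from plan import *
VL=np.array([1.89,1.89,2.39,2.39,3.01,3.01,3.01])*.7
def jac(q,h=1e-5):
    p,T=fk(q);J=np.zeros((6,7))
    for i in range(7):
        d=q.copy();d[i]+=h;pp,TT=fk(d);J[:,i]=np.r_[(pp-p)/h,R.from_matrix(TT@T.T).as_rotvec()/h]
    return J
def simrow(q,cmd,tgt,lam=.05,kn=0.,qn=None,wr=1.,sub=1):
    # cmd: (p,R) current commanded; moves limited to 50mm, 8.59deg
    p0,R0=cmd;dp=tgt[0]-p0;dp*=min(1,.05/(np.linalg.norm(dp)+1e-9))
    rv=R.from_matrix(tgt[1]@R0.T).as_rotvec();rv*=min(1,np.radians(8.59)/(np.linalg.norm(rv)+1e-9))
    p,Rr=p0+dp,R.from_rotvec(rv).as_matrix()@R0
    q1=q.copy()
    for _ in range(20):
        pp,T=fk(q1);e=np.r_[p-pp,wr*R.from_matrix(Rr@T.T).as_rotvec()]
        J=jac(q1);J[3:]*=wr
        Ji=J.T@np.linalg.inv(J@J.T+lam**2*np.eye(6));dq=Ji@e
        if kn: dq+=kn*(np.eye(7)-Ji@J)@(qn-q1)
        q1=np.clip(q1+dq,LIM[:,0],LIM[:,1])
    st=q1-q;st*=min(1,(VL*.1/np.maximum(abs(st),1e-9)).min());q1=q+st
    return q1,fk(q1)
def simcall(q,lin,rotv,**k):
    base=fk(q);cmd=base
    for l,r in zip(lin,rotv):
        q,cmd=simrow(q,cmd,(base[0]+.25*np.array(l),R.from_rotvec(np.array(r)*np.pi/6).as_matrix()@base[1]),**k)
    return q
E
cat > cmp.py <<'E'
from sim import *
q0=np.array([1.1207981,.52194051,-.03630778,1.59993219,.021215,1.02110165,-.11279018])
C=[([[0.18,0.2,0],[0.35,0.4,0],[0.5,0.6,0],[0.6,0.8,-0.1],[0.6,0.9,-0.1]],[[0.1,-0.2,-0.1],[0.15,-0.4,-0.2],[0.2,-0.6,-0.3],[0.2,-0.8,-0.3],[0.25,-0.9,-0.35]]),
([[0.15,0.2,-0.1],[0.29,0.4,-0.25],[0.29,0.51,-0.4],[0.29,0.51,-0.4],[0.29,0.51,-0.4]],[[0.05,-0.2,-0.07]]*5),
([[0.04,0.12,-0.07]]*3,[[-0.03,-0.07,-0.07]]*3),
([[-0.1,-0.1,0.15],[-0.2,-0.2,0.3],[-0.3,-0.2,0.4],[-0.3,-0.2,0.4],[-0.3,-0.2,0.4]],[[0,.2,0],[0,.4,0],[0,.6,0],[0,.8,0],[0,.9,0]]),
([[0,0.2,0.1],[0,0.4,0.2],[0,0.6,0.2],[0,0.8,0.2],[0,0.9,0.2]],[[0,.3,0]]*5)]
if __name__=='__main__':
  mid=LIM.mean(1)
  for name,kw in dict(dls=dict(),dls01=dict(lam=.01),mid=dict(kn=.05,qn=mid),start=dict(kn=.05,qn=q0),start3=dict(kn=.3,qn=q0)).items():
    q=q0
    for i,c in enumerate(C):
        q=simcall(q,*c,**kw)
        if i in(0,1,2,3,4):print(name,i,q,fk(q)[0])
E
python3 cmp.py; cat log.jsonl | cut -c1-200
```

```text
dls 0 [ 1.217  0.37  -0.359  2.051 -0.571  0.576 -0.024] [ 0.372 -0.379  0.227]
dls 1 [ 1.33   0.618 -0.851  2.287 -1.26   0.16   0.584] [ 0.452 -0.204  0.151]
dls 2 [ 1.53   0.834 -1.183  2.343 -1.26   0.16   0.743] [ 0.46  -0.113  0.191]
dls 3 [ 1.22   0.274 -0.603  2.116 -0.652  0.912 -0.188] [ 0.388 -0.161  0.287]
dls 4 [ 0.903  0.005 -0.793  2.207 -0.73   0.871 -0.725] [0.388 0.064 0.337]
dls01 0 [ 1.217  0.37  -0.359  2.051 -0.571  0.576 -0.025] [ 0.372 -0.379  0.227]
dls01 1 [ 1.346  0.636 -0.865  2.286 -1.26   0.16   0.603] [ 0.452 -0.204  0.15 ]
dls01 2 [ 1.55   0.875 -1.208  2.35  -1.26   0.16   0.778] [ 0.459 -0.105  0.194]
dls01 3 [ 1.261  0.284 -0.635  2.139 -0.711  0.907 -0.106] [ 0.389 -0.153  0.289]
dls01 4 [ 0.951 -0.005 -0.829  2.237 -0.82   0.851 -0.622] [0.389 0.072 0.339]
mid 0 [ 1.272  0.379 -0.43   2.045 -0.517  0.567 -0.075] [ 0.373 -0.38   0.228]
mid 1 [ 1.346  0.6   -0.841  2.272  0.188  0.165 -0.91 ] [ 0.402 -0.246  0.122]
mid 2 [ 1.199  0.587 -0.744  2.341  0.333  0.16  -1.14 ] [ 0.37  -0.204  0.092]
mid 3 [ 0.712  0.349 -0.106  2.114 -0.073  0.856 -0.774]
[... 825 characters left out ...]
37 -0.203  0.218]
start3 4 [ 0.49   0.166 -0.462  2.159 -0.321  1.005 -1.236] [0.337 0.019 0.268]
[[1.0898759439000048, 0.5033209230218789, -0.5731771361334055, 2.2465076602445873, -1.2637794309512014, 0.16122893692962928, 0.42892327001573116], [0.45863189820845884, -0.2527091160440879, 0.15164802
[[0.47017128531737085, 0.31190117100056697, 0.2367075055567019, 2.04190271340834, -0.46746221288662787, 0.7494876481862228, -0.40881435196028604], [0.39887872715406614, -0.2931161593299404, 0.23310869
[[-0.04228743374592781, 0.0953557335568735, 0.17218594124999653, 2.1361034562339696, -0.1969819934932869, 0.8556927090125256, -1.1924107919107447], [0.4008487405270374, -0.06566441256996546, 0.2830155
```

```bash
cat > wind.py <<'E'
from sim import *
import sys
qn=observe()['qpos'].copy()
G,er=solve(*target((.525,-.2175),33,-.2,.09),QP)
W=[np.array([.3,.3,0,2.1,.0,.45,-.9]),np.array([.4,.35,-.1,2.1,1.5,.42,-.9]),np.array([.5,.45,-.2,2.2,2.6,.42,-1.0])]
print('G',G,er)
path=[];q=qn
for w in W+[G]:
    n=max(int(np.ceil((abs(w-q)/(VL*.1)).max())),1)
    T0=fk(q);T1=fk(w)
    path+=[q+(w-q)*(i+1)/n for i in range(n)];q=w
P=[fk(q) for q in path]
print(len(P))
for kw in (dict(),dict(kn=.1,qn=np.array([1.12,.52,-.04,1.6,.02,1.02,-.11])),dict(kn=.1,qn=LIM.mean(1))):
    q=qn;cmd=fk(q)
    for p in P: q,cmd=simrow(q,cmd,p,**kw)
    for _ in range(6): q,cmd=simrow(q,cmd,P[-1],**kw)
    print('end',q,cmd[0]-P[-1][0])
for i in list(range(4,len(P),5))+[len(P)-1]:print(i,path[i],P[i][0],R.from_matrix(P[i][1]).as_euler('xyz'),'tip z %.3f'%(P[i][0][2]))
E
python3 wind.py
```

```text
G [ 0.614  0.551 -0.334  2.403  2.928  0.367 -1.171] 4.1183604512813933e-10
19
end [ 0.495  0.541 -0.186  2.409  3.123  0.371 -1.388] [0. 0. 0.]
end [ 1.231  0.842 -1.176  2.371  2.04   0.694 -0.093] [ 0.001 -0.     0.001]
end [ 1.024  0.676 -0.865  2.38   2.279  0.494 -0.422] [0.002 0.    0.   ]
4 [ 0.325  0.312 -0.025  2.1    0.375  0.443 -0.9  ] [ 0.481 -0.262  0.218] [ 2.798 -0.043  0.693] tip z 0.218
9 [ 0.388  0.344 -0.088  2.1    1.312  0.424 -0.9  ] [ 0.522 -0.354  0.254] [2.671 0.513 1.396] tip z 0.254
14 [ 0.467  0.417 -0.167  2.167  2.233  0.42  -0.967] [ 0.571 -0.347  0.243] [3.078 0.851 2.365] tip z 0.243
18 [ 0.614  0.551 -0.334  2.403  2.928  0.367 -1.171] [ 0.475 -0.208  0.099] [3.142 0.576 2.942] tip z 0.099
```

```bash
cat > wind.py <<'E'
from sim import *
qn=observe()['qpos'].copy()
G,er=solve(*target((.525,-.2175),33,-.2,.07),QP)
W=[np.array([.45,.48,-.05,2.34,.2,.32,-1.1]),np.array([.48,.48,-.08,2.34,1.5,.32,-1.1]),np.array([.5,.48,-.15,2.36,2.8,.34,-1.1])]
print('G',G,er)
path=[];q=qn
for w in W+[G]:
    n=max(int(np.ceil((abs(w-q)/(VL*.09)).max())),1)
    path+=[q+(w-q)*(i+1)/n for i in range(n)];q=w
# densify to pose limits
P=[fk(qn)];Q=[]
for q in path:
    T=fk(q);m=int(np.ceil(max(np.linalg.norm(T[0]-P[-1][0])/.048,np.linalg.norm(R.from_matrix(T[1]@P[-1][1].T).as_rotvec())/np.radians(8.3))))
    q0=Q[-1] if Q else qn
    for j in range(m): Q.append(q0+(q-q0)*(j+1)/m);P.append(fk(Q[-1]))
P=P[1:];print(len(P))
for kw in (dict(),dict(kn=.1,qn=np.array([1.12,.52,-.04,1.6,.02,1.02,-.11])),dict(kn=.1,qn=LIM.mean(1))):
    q=qn;cmd=fk(q)
    for p in P: q,cmd=simrow(q,cmd,p,**kw)
    for _ in range(4): q,cmd=simrow(q,cmd,P[-1],**kw)
    print('end',q,cmd[0]-P[-1][0])
prev=fk(qn)
for i in range(0,len(P),4):
    pp=P[i:i+4]
    print('lin',[[round(float(v),2) for v in (p[0]-prev[0])/.25] for p in pp],'\n rot',[[round(float(v),2) for v in R.from_matrix(p[1]@prev[1].T).as_rotvec()/(np.pi/6)] for p in pp],'at',pp[-1][0],R.from_matrix(pp[-1][1]).as_euler('xyz'),Q[min(i+3,len(Q)-1)])
    prev=pp[-1]
E
python3 wind.py
```

```text
G [ 0.602  0.601 -0.326  2.382  2.927  0.397 -1.165] 9.952160548448388e-11
39
end [ 0.652  0.609 -0.389  2.379  2.845  0.401 -1.071] [-0.  0. -0.]
end [ 1.203  0.892 -1.149  2.35   2.08   0.72  -0.104] [ 0.001 -0.     0.001]
end [ 1.007  0.731 -0.855  2.359  2.302  0.53  -0.422] [0.002 0.    0.   ]
lin [[-0.01, -0.09, -0.09], [-0.03, -0.17, -0.18], [-0.05, -0.25, -0.27], [-0.08, -0.33, -0.35]] 
 rot [[-0.08, 0.02, 0.0], [-0.14, 0.04, 0.01], [-0.2, 0.07, 0.02], [-0.25, 0.09, 0.04]] at [ 0.382 -0.148  0.195] [ 3.131 -0.033  0.15 ] [ 0.155  0.249  0.083  2.218 -0.038  0.641 -1.155]
lin [[-0.03, -0.07, -0.08], [-0.07, -0.13, -0.16], [-0.11, -0.18, -0.24], [-0.16, -0.22, -0.32]] 
 rot [[-0.04, 0.02, 0.03], [-0.06, 0.04, 0.05], [-0.08, 0.06, 0.09], [-0.09, 0.07, 0.12]] at [ 0.343 -0.202  0.116] [3.093 0.013 0.215] [ 0.352  0.403 -0.006  2.299  0.121  0.427 -1.118]
lin [[-0.09, -0.06, -0.15], [-0.1, -0.09, -0.14], [-0.1, -0.13, -0.14], [-0.1, -0.16, -0.14]] 
 rot [[0.02, 0.01, 0.08], [-0.03, 0.03, 0.24], [-0.08, 0.05, 0.41], [-0.14, 0.07, 0.58]] at [ 0.317 -0.243  0.082] [3.041 0.074 0.515]
[... 1224 characters left out ...]
, 0.04]] 
 rot [[-0.05, 0.01, 0.17], [-0.1, 0.03, 0.35], [-0.16, 0.04, 0.52], [-0.21, 0.05, 0.69]] at [ 0.444 -0.309  0.126] [3.12  0.569 2.364] [ 0.493  0.48  -0.125  2.353  2.336  0.333 -1.1  ]
lin [[0.03, 0.02, 0.01], [0.07, 0.05, 0.02], [0.1, 0.08, 0.02], [0.13, 0.11, 0.03]] 
 rot [[-0.05, 0.01, 0.17], [-0.1, 0.02, 0.35], [-0.15, 0.03, 0.52], [-0.21, 0.04, 0.7]] at [ 0.475 -0.281  0.134] [-3.042  0.61   2.796] [ 0.499  0.48  -0.145  2.359  2.707  0.339 -1.1  ]
lin [[0.03, 0.04, 0.01], [0.04, 0.15, -0.11], [0.04, 0.28, -0.21]] 
 rot [[-0.05, 0.01, 0.17], [0.05, 0.02, 0.28], [0.17, 0.02, 0.38]] at [ 0.486 -0.21   0.083] [3.142 0.576 2.942] [ 0.602  0.601 -0.326  2.382  2.927  0.397 -1.165]
```

```bash
python3 -m crank '{"linear":[[-0.01,-0.09,-0.09],[-0.03,-0.17,-0.18],[-0.05,-0.25,-0.27],[-0.08,-0.33,-0.35]],"delta_rot":[[-0.08,0.02,0],[-0.14,0.04,0.01],[-0.2,0.07,0.02],[-0.25,0.09,0.04]],"fingers":[0.5,0.5,0.5,0.5]}' >/dev/null
python3 -m crank '{"linear":[[-0.03,-0.07,-0.08],[-0.07,-0.13,-0.16],[-0.11,-0.18,-0.24],[-0.16,-0.22,-0.32]],"delta_rot":[[-0.04,0.02,0.03],[-0.06,0.04,0.05],[-0.08,0.06,0.09],[-0.09,0.07,0.12]],"fingers":[0.5,0.5,0.5,0.5]}' >/dev/null; python3 rec.py
python3 -m crank '{"linear":[[-0.09,-0.06,-0.1],[-0.1,-0.09,-0.1],[-0.1,-0.13,-0.1],[-0.1,-0.16,-0.1]],"delta_rot":[[0.02,0.01,0.08],[-0.03,0.03,0.24],[-0.08,0.05,0.41],[-0.14,0.07,0.58]],"fingers":[0.5,0.5,0.5,0.5]}' >/dev/null; python3 rec.py
python3 -m crank '{"linear":[[0,-0.04,0],[0.01,-0.07,0.01],[0.02,-0.1,0.02],[0.03,-0.14,0.02]],"delta_rot":[[-0.05,0.02,0.17],[-0.1,0.03,0.34],[-0.16,0.05,0.5],[-0.21,0.07,0.67]],"fingers":[0.5,0.5,0.5,0.5]}' >/dev/null; python3 rec.py
```

```text
[ 0.184  0.419  0.211  2.311 -0.086  0.405 -0.904] [ 0.341 -0.206  0.114] [3.089 0.014 0.212]
[ 0.238  0.476  0.223  2.351  0.081  0.281 -0.695] [ 0.315 -0.246  0.09 ] [3.034 0.076 0.514]
[ 0.168  0.492  0.317  2.357  0.317  0.204 -0.563] [ 0.323 -0.28   0.095] [2.972 0.173 0.859]
```

```bash
sed -i 's/^W=.*/W=[np.array([.25,.49,.25,2.34,1.2,.38,-.6]),np.array([.35,.5,.1,2.35,2.2,.4,-.8])]/' wind.py; python3 wind.py
```

```text
G [ 0.603  0.602 -0.326  2.382  2.928  0.398 -1.164] 3.5023326015264475e-12
22
end [ 0.638  0.607 -0.37   2.38   2.871  0.4   -1.099] [ 0. -0. -0.]
end [ 1.204  0.893 -1.149  2.35   2.081  0.721 -0.103] [ 0.001 -0.     0.001]
end [ 1.009  0.732 -0.855  2.359  2.303  0.531 -0.421] [0.002 0.    0.   ]
lin [[-0.02, -0.02, 0.0], [-0.04, -0.05, 0.01], [-0.06, -0.08, 0.02], [-0.08, -0.11, 0.03]] 
 rot [[-0.03, 0.07, 0.14], [-0.06, 0.14, 0.28], [-0.1, 0.21, 0.42], [-0.14, 0.28, 0.56]] at [ 0.305 -0.308  0.101] [3.06  0.31  1.172] [ 0.201  0.491  0.29   2.35   0.67   0.274 -0.578]
lin [[-0.01, -0.03, 0.01], [-0.02, -0.07, 0.02], [-0.03, -0.11, 0.04], [-0.03, -0.15, 0.05]] 
 rot [[-0.04, 0.07, 0.14], [-0.09, 0.13, 0.28], [-0.13, 0.2, 0.41], [-0.19, 0.26, 0.55]] at [ 0.298 -0.346  0.115] [-3.106  0.436  1.503] [ 0.234  0.49   0.263  2.343  1.023  0.345 -0.593]
lin [[0.0, -0.04, 0.02], [0.01, -0.08, 0.04], [0.07, -0.12, 0.05], [0.13, -0.14, 0.06]] 
 rot [[-0.05, 0.06, 0.14], [-0.11, 0.12, 0.27], [-0.17, 0.16, 0.53], [-0.23, 0.2, 0.78]] at [ 0.33  -0.381  0.129] [-2.967  0.537  1.978] [ 0.283  0.493  0.2    2.343  1.533  0.387 -0.667]
lin [[0.07, -0.01, 0.01], [0.15, -0.01, 0.02], [0.23, 0.0, 0.02], [0.31, 0.03, 0.03]] 
 rot [[-0.05, 0.03, 0.26], [-0.1, 0.06, 0.51], [-0.15, 0.08, 0.77], [-0.2, 0.1, 1.04]] at [ 0.408 -0.374  0.136] [-2.843  0.58   2.586] [ 0.35  0.5   0.1   2.35  2.2   0.4  -0.8 ]
lin [[0.09, 0.13, -0.08], [0.18, 0.29, -0.14], [0.22, 0.38, -0.17], [0.25, 0.47, -0.19]] 
 rot [[0.09, -0.02, 0.25], [0.2, -0.05, 0.5], [0.26, -0.08, 0.62], [0.32, -0.1, 0.74]] at [ 0.471 -0.257  0.089] [-3.05   0.562  2.864] [ 0.54   0.576 -0.22   2.374  2.746  0.398 -1.073]
lin [[0.03, 0.09, -0.02], [0.06, 0.19, -0.02]] 
 rot [[0.07, -0.03, 0.12], [0.14, -0.06, 0.24]] at [ 0.486 -0.21   0.083] [3.142 0.576 2.942] [ 0.603  0.602 -0.326  2.382  2.928  0.398 -1.164]
```

```bash
python3 -m crank '{"linear":[[-0.02,-0.02,0],[-0.04,-0.05,0.01],[-0.06,-0.08,0.02],[-0.08,-0.11,0.03]],"delta_rot":[[-0.03,0.07,0.14],[-0.06,0.14,0.28],[-0.1,0.21,0.42],[-0.14,0.28,0.56]],"fingers":[0.5,0.5,0.5,0.5]}' >/dev/null; python3 rec.py
python3 -m crank '{"linear":[[-0.01,-0.03,0.01],[-0.02,-0.07,0.02],[-0.03,-0.11,0.04],[-0.03,-0.15,0.05]],"delta_rot":[[-0.04,0.07,0.14],[-0.09,0.13,0.28],[-0.13,0.2,0.41],[-0.19,0.26,0.55]],"fingers":[0.5,0.5,0.5,0.5]}' >/dev/null; python3 rec.py
python3 -m crank '{"linear":[[0,-0.04,0.02],[0.01,-0.08,0.04],[0.07,-0.12,0.05],[0.13,-0.14,0.06]],"delta_rot":[[-0.05,0.06,0.14],[-0.11,0.12,0.27],[-0.17,0.16,0.53],[-0.23,0.2,0.78]],"fingers":[0.5,0.5,0.5,0.5]}' >/dev/null; python3 rec.py
```

```text
[ 0.12   0.506  0.397  2.357  0.517  0.239 -0.422] [ 0.303 -0.308  0.103] [3.061 0.313 1.174]
[ 0.026  0.544  0.539  2.359  0.766  0.214 -0.338] [ 0.295 -0.346  0.115] [-3.105  0.44   1.505]
[-0.022  0.576  0.61   2.355  1.364  0.169 -0.612] [ 0.32  -0.378  0.129] [-2.989  0.528  1.873]
```

```bash
sed -i 's/^W=.*/W=[np.array([.2,.5,.3,2.34,2.2,.35,-.8])]/' wind.py; python3 wind.py
```

```text
G [ 0.604  0.602 -0.326  2.382  2.928  0.398 -1.164] 3.2175561356470852e-12
10
end [ 0.656  0.61  -0.392  2.379  2.843  0.402 -1.066] [0. 0. 0.]
end [ 1.204  0.894 -1.149  2.35   2.082  0.721 -0.103] [ 0.001 -0.     0.001]
end [ 1.009  0.733 -0.856  2.359  2.303  0.531 -0.421] [0.002 0.    0.   ]
lin [[0.03, -0.02, 0.01], [0.08, -0.04, 0.02], [0.15, -0.05, 0.04], [0.23, -0.06, 0.06]] 
 rot [[-0.03, 0.09, 0.23], [-0.08, 0.15, 0.46], [-0.14, 0.19, 0.7], [-0.21, 0.21, 0.94]] at [ 0.378 -0.392  0.144] [-2.81   0.559  2.459] [ 0.156  0.515  0.362  2.343  2.033  0.314 -0.762]
lin [[0.1, 0.0, 0.03], [0.17, 0.12, -0.06], [0.24, 0.25, -0.14], [0.31, 0.4, -0.2]] 
 rot [[-0.07, -0.01, 0.25], [0.02, -0.01, 0.45], [0.13, -0.03, 0.66], [0.24, -0.09, 0.86]] at [ 0.455 -0.294  0.094] [-2.962  0.539  2.829] [ 0.442  0.561 -0.076  2.365  2.637  0.379 -1.019]
lin [[0.06, 0.16, -0.04], [0.12, 0.33, -0.05]] 
 rot [[0.13, -0.06, 0.2], [0.26, -0.14, 0.4]] at [ 0.486 -0.21   0.083] [3.142 0.576 2.942] [ 0.604  0.602 -0.326  2.382  2.928  0.398 -1.164]
```

```bash
python3 -m crank '{"linear":[[0.03,-0.02,0.01],[0.08,-0.04,0.02],[0.15,-0.05,0.04],[0.23,-0.06,0.06]],"delta_rot":[[-0.03,0.09,0.23],[-0.08,0.15,0.46],[-0.14,0.19,0.7],[-0.21,0.21,0.94]],"fingers":[0.5,0.5,0.5,0.5]}' >/dev/null; python3 rec.py
python3 -m crank '{"linear":[[0.1,0,0.03],[0.17,0.12,-0.06],[0.24,0.25,-0.14],[0.31,0.4,-0.2]],"delta_rot":[[-0.07,-0.01,0.25],[0.02,-0.01,0.45],[0.13,-0.03,0.66],[0.24,-0.09,0.86]],"fingers":[0.5,0.5,0.5,0.5]}' >/dev/null; python3 rec.py
python3 -c "
from h import *
go([.486,-.21,.083],[3.142,.576,2.942])"
```

```text
[ 0.148  0.517  0.376  2.344  2.059  0.305 -0.784] [ 0.378 -0.393  0.144] [-2.812  0.558  2.461]
[ 0.477  0.562 -0.118  2.363  2.605  0.382 -0.979] [ 0.455 -0.292  0.094] [-2.971  0.539  2.827]
shift [ 0.123  0.326 -0.043] turn [ 0.249 -0.139  0.391] |at [ 0.4553 -0.2916  0.0936] [-2.971  0.539  2.827] w 0.0641 F [-0.1  0.4 -1.3] 0.0 t 6.05
```

```bash
python3 -m crank '{"linear":[[0.06,0.16,-0.04],[0.12,0.32,-0.04],[0.12,0.33,-0.04],[0.12,0.33,-0.04]],"delta_rot":[[0.13,-0.06,0.2],[0.25,-0.14,0.39],[0.25,-0.14,0.39],[0.25,-0.14,0.39]],"fingers":[0.5,0.5,0.5,0.5]}' >/dev/null; python3 rec.py
cat > wr.py <<'E'
from m import *
def wr(z,name=None,zc=None):
    f=grab_frame('wrist')
    if name: save(f,name)
    for a,b,c,m in blobs(masks(f)['brass'],150,40000):
        cs,_=cv2.findContours(m.astype(np.uint8),cv2.RETR_EXTERNAL,cv2.CHAIN_APPROX_NONE)
        h=cv2.convexHull(max(cs,key=cv2.contourArea));M=cv2.moments(h);u=(M['m10']/M['m00'],M['m01']/M['m00'])
        print('brass',a,b,np.round(u,1),'at z',z,np.round(onplane(f,u,z)[0],4))
    return f
E
python3 - <<'E'
from wr import *
wr(.012,'w2.png')
go([.523,-.2175,.024],[3.142,.576,2.942])
E
```

```text
[ 0.65   0.605 -0.385  2.382  2.839  0.402 -1.07 ] [ 0.484 -0.211  0.084] [-3.139  0.575  2.937]
brass 1648 (np.int32(234), np.int32(178), np.int32(49), np.int32(50)) [257.8 202.9] at z 0.012 [ 0.5226 -0.2171  0.012 ]
brass 1327 (np.int32(124), np.int32(209), np.int32(48), np.int32(42)) [147.9 229.9] at z 0.012 [ 0.5401 -0.3148  0.012 ]
brass 1314 (np.int32(0), np.int32(295), np.int32(51), np.int32(47)) [ 24.7 319.2] at z 0.012 [ 0.7439 -0.6432  0.012 ]
brass 1441 (np.int32(457), np.int32(295), np.int32(55), np.int32(42)) [486.1 314.4] at z 0.012 [0.8612 0.0687 0.012 ]
shift [ 0.154 -0.025 -0.239] turn [ 0.006 -0.002  0.012] |at [ 0.4845 -0.2111  0.0839] [-3.138  0.576  2.938] w 0.0638 F [1.2 0.7 0.7] 0.0 t 6.5
```

View pics/w2.png

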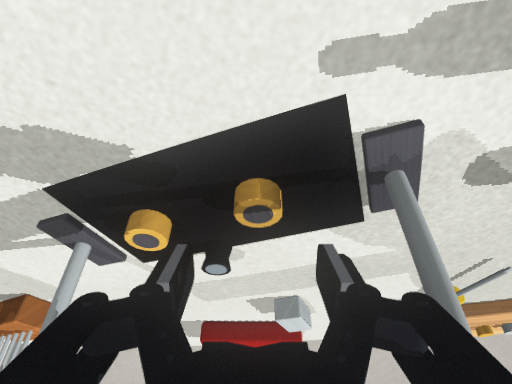

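The wrist view, now upside down, shows the target blank at (258,203) between the open fingers, its neighbour at (148,230) and the loupe at (216,265). Both blanks measure within 3 mm of the earlier positions.

```bash
python3 -m crank '{"linear":[[0.05,-0.01,-0.08],[0.1,-0.02,-0.16],[0.13,-0.025,-0.21],[0.147,-0.025,-0.235],[0.147,-0.025,-0.235]],"delta_rot":[[0,0,0],[0,0,0],[0,0,0],[0,0,0],[0,0,0]],"fingers":[0.5,0.5,0.5,0.5,0.5]}'; python3 -m crank '{"linear":[[0,0,0],[0,0,0],[0,0,0],[0,0,0]],"delta_rot":[[0,0,0],[0,0,0],[0,0,0],[0,0,0]],"fingers":[-0.4,-1,-1,-1]}' 50; python3 rec.py
```

```text
clock: 7.0
position: [0.5219, -0.2159, 0.0247]
tool_rot: [-3.138, 0.575, 2.941]
force: [-0.6, -0.1, -0.3]
grip_width: 0.0643
finger_force: 0.0
clock: 7.4
position: [0.5218, -0.216, 0.0262]
tool_rot: [-3.138, 0.577, 2.941]
force: [-5.3, 1.2, 10.0]
grip_width: 0.034
finger_force: 48.6
[ 0.612  0.769 -0.364  2.296  2.848  0.485 -1.052] [ 0.522 -0.216  0.026] [-3.138  0.577  2.941]
```

```bash
cat > mv.py <<'E'
from sim import *
def rows(wps,n,q=None,show=True):
    """wps: list of (p,R); n rows each; prints rows per call (<=5) & DLS prediction"""
    q=observe()['qpos'].copy() if q is None else q
    prev=fk(q);cmd=prev;P=[]
    for (p,a),k in zip(wps,n):
        rv=R.from_matrix(a@prev[1].T).as_rotvec()
        P+= [(prev[0]+(p-prev[0])*(i+1)/k,R.from_rotvec(rv*(i+1)/k).as_matrix()@prev[1]) for i in range(k)];prev=(p,a)
    base=fk(q)
    for i in range(0,len(P),5):
        pp=P[i:i+5]
        if show:print('lin',[[round(float(v),3) for v in (p[0]-base[0])/.25] for p in pp],'\n rot',[[round(float(v),2) for v in R.from_matrix(p[1]@base[1].T).as_rotvec()/(np.pi/6)] for p in pp])
        for p in pp:q,cmd=simrow(q,cmd,p)
        base=pp[-1]
        print('  sim q',q,'err mm',1e3*(cmd[0]-base[0]),'want',base[0])
    return q
def E(r,p,y): return R.from_euler('xyz',[r,p,y]).as_matrix()
def S(s,psi,fl=1): return target((0,0),s,psi,0,fl)[1]
E
python3 - <<'E'
from mv import *
a=S(33,-.2)
p0=observe()['position']
rows([(p0+[-.004,.001,.01],a),(p0+[-.045,.009,.012],S(30,-.2)),(np.array([.430,-.197,.034]),S(21,-.2))],[2,4,6])
E
```

```text
lin [[-0.008, 0.002, 0.02], [-0.016, 0.004, 0.04], [-0.057, 0.012, 0.042], [-0.098, 0.02, 0.044], [-0.139, 0.028, 0.046]] 
 rot [[0.0, 0.0, 0.0], [0.01, 0.0, 0.0], [0.01, 0.03, 0.0], [0.02, 0.05, 0.0], [0.02, 0.07, 0.0]]
  sim q [ 0.624  0.715 -0.363  2.356  2.841  0.449 -1.055] err mm [ 0.  0. -0.] want [ 0.487 -0.209  0.038]
lin [[-0.041, 0.008, 0.002], [-0.072, 0.015, -0.001], [-0.103, 0.021, -0.004], [-0.135, 0.028, -0.006], [-0.166, 0.035, -0.009]] 
 rot [[0.0, 0.02, -0.0], [0.01, 0.07, 0.0], [0.02, 0.12, 0.0], [0.03, 0.17, -0.0], [0.04, 0.22, 0.0]]
  sim q [ 0.576  0.665 -0.298  2.382  2.784  0.32  -1.03 ] err mm [-0.  0.  0.] want [ 0.446 -0.2    0.035]
lin [[-0.031, 0.007, -0.003], [-0.062, 0.013, -0.006]] 
 rot [[0.01, 0.05, 0.0], [0.02, 0.1, -0.0]]
  sim q [ 0.544  0.649 -0.258  2.386  2.759  0.26  -1.017] err mm [-0.  0. -0.] want [ 0.43  -0.197  0.034]
```

```bash
python3 -m crank '{"linear":[[-0.008,0.002,0.02],[-0.016,0.004,0.04],[-0.057,0.012,0.042],[-0.098,0.02,0.044],[-0.139,0.028,0.046]],"delta_rot":[[0,0,0],[0,0,0],[0.01,0.03,0],[0.02,0.05,0],[0.02,0.07,0]],"fingers":[-1,-1,-1,-1,-1]}'
python3 -m crank '{"linear":[[-0.041,0.008,0.002],[-0.072,0.015,0],[-0.103,0.021,-0.002],[-0.135,0.028,-0.002],[-0.166,0.035,-0.004]],"delta_rot":[[0,0.02,0],[0.01,0.07,0],[0.02,0.12,0],[0.03,0.17,0],[0.04,0.22,0]],"fingers":[-1,-1,-1,-1,-1]}'
python3 -m crank '{"linear":[[-0.031,0.007,-0.003],[-0.062,0.013,-0.006],[-0.062,0.013,-0.006]],"delta_rot":[[0.01,0.05,0],[0.02,0.1,0],[0.02,0.1,0]],"fingers":[-1,-1,-1]}'; python3 rec.py
```

```text
clock: 7.9
position: [0.486, -0.2086, 0.0368]
tool_rot: [3.141, 0.537, 2.939]
force: [-0.0, 0.1, -1.2]
grip_width: 0.034
finger_force: 50.0
clock: 8.4
position: [0.4446, -0.1997, 0.0357]
tool_rot: [-3.139, 0.419, 2.94]
force: [-0.3, -0.1, -2.6]
grip_width: 0.034
finger_force: 50.1
clock: 8.7
position: [0.4294, -0.1964, 0.0343]
tool_rot: [-3.139, 0.367, 2.941]
force: [-0.7, 0.5, -2.2]
grip_width: 0.0338
finger_force: 50.1
[ 0.54   0.647 -0.257  2.389  2.751  0.263 -1.013] [ 0.429 -0.196  0.034] [-3.139  0.367  2.941]
```

```bash
python3 -m crank '{"linear":[[0,0,-0.012],[0,0,-0.02],[0,0,-0.02]],"delta_rot":[[0,0,0],[0,0,0],[0,0,0]],"fingers":[-1,-1,-1]}'
python3 -m crank '{"linear":[[0,0,0],[0,0,0],[0,0,0]],"delta_rot":[[0,0,0],[0,0,0],[0,0,0]],"fingers":[-0.1,0.4,0.4]}'
python3 - <<'E'
from mv import *
p0=observe()['position']
t=target((.5405,-.315),36,-.2,.07); g=target((.5405,-.315),36,-.2,0)
rows([(p0+[0,0,.05],S(21,-.2)),(t[0]+[-.03,0,.0],S(30,-.2)),t,g],[3,5,2,5])
E
```

```text
clock: 9.0
position: [0.43, -0.1967, 0.0289]
tool_rot: [-3.139, 0.368, 2.94]
force: [-2.3, 0.7, 9.0]
grip_width: 0.0339
finger_force: 51.2
clock: 9.3
position: [0.4302, -0.1967, 0.0291]
tool_rot: [-3.139, 0.368, 2.941]
force: [-0.1, -0.1, 0.5]
grip_width: 0.0598
finger_force: 0.0
lin [[0.0, 0.0, 0.067], [0.0, 0.0, 0.133], [0.0, 0.0, 0.2], [0.03, -0.088, 0.201], [0.061, -0.176, 0.202]] 
 rot [[0.0, 0.0, 0.0], [0.0, 0.0, 0.0], [0.0, 0.0, 0.0], [-0.01, -0.06, 0.0], [-0.02, -0.12, 0.0]]
  sim q [ 0.682  0.561 -0.302  2.333  2.802  0.16  -0.966] err mm [ 0.105 -0.12   0.055] want [ 0.445 -0.241  0.08 ]
lin [[0.03, -0.088, 0.001], [0.061, -0.176, 0.002], [0.091, -0.264, 0.004], [0.151, -0.264, 0.004], [0.211, -0.264, 0.004]] 
 rot [[-0.01, -0.06, -0.0], [-0.02, -0.12, -0.0], [-0.04, -0.18, -0.0], [-0.06, -0.27, -0.0], [-0.08, -0.37, -0.0]]
  sim q [ 0.954  0.688 -0.501  2.247  2.972  0.319 -0.946] err mm [0. 0. 0.] want [ 0.498 -0.307  0.081]
lin [[0.032, -0.007, -0.045], [0.065, -0.013, -0.091], [0.097, -0.02, -0.136], [0.129, -0.026, -0.181], [0.161, -0.033, -0.227]] 
 rot [[0.0, 0.0, 0.0], [0.0, 0.0, 0.0], [0.0, 0.0, 0.0], [0.0, 0.0, 0.0], [0.0, 0.0, 0.0]]
  sim q [ 0.881  0.833 -0.456  2.154  2.962  0.38  -0.922] err mm [-0.  0.  0.] want [ 0.538 -0.315  0.024]
```

```bash
python3 - <<'E'
from mv import *
p0=observe()['position']
t=target((.5405,-.315),36,-.2,.07); g=target((.5405,-.315),36,-.2,0)
rows([(p0+[0,0,.035],S(21,-.2)),(p0+[.02,-.03,.045],S(27,-.2)),(t[0]+[-.02,0,.0],S(34,-.2)),t,g],[2,3,4,1,5])
E
```

```text
lin [[0.0, 0.0, 0.07], [0.0, 0.0, 0.14], [0.027, -0.04, 0.153], [0.053, -0.08, 0.167], [0.08, -0.12, 0.18]] 
 rot [[0.0, 0.0, 0.0], [0.0, 0.0, 0.0], [-0.01, -0.06, 0.0], [-0.02, -0.13, 0.0], [-0.04, -0.19, 0.0]]
  sim q [ 0.682  0.585 -0.342  2.369  2.828  0.261 -1.011] err mm [ 0.  0. -0.] want [ 0.45  -0.227  0.074]
lin [[0.028, -0.08, 0.007], [0.056, -0.16, 0.013], [0.084, -0.24, 0.02], [0.112, -0.321, 0.026], [0.192, -0.321, 0.026]] 
 rot [[-0.01, -0.06, 0.0], [-0.02, -0.11, 0.0], [-0.03, -0.17, -0.0], [-0.05, -0.23, 0.0], [-0.06, -0.29, -0.0]]
  sim q [ 0.934  0.683 -0.476  2.248  3.018  0.319 -0.999] err mm [0. 0. 0.] want [ 0.498 -0.307  0.081]
lin [[0.032, -0.007, -0.045], [0.065, -0.013, -0.091], [0.097, -0.02, -0.136], [0.129, -0.026, -0.181], [0.161, -0.033, -0.227]] 
 rot [[-0.0, 0.0, -0.0], [-0.0, 0.0, -0.0], [-0.0, 0.0, -0.0], [-0.0, 0.0, -0.0], [-0.0, 0.0, -0.0]]
  sim q [ 0.861  0.828 -0.429  2.155  3.005  0.38  -0.974] err mm [ 0. -0. -0.] want [ 0.538 -0.315  0.024]
```

```bash
python3 -m crank '{"linear":[[0,0,0.07],[0,0,0.14],[0.027,-0.04,0.153],[0.053,-0.08,0.167],[0.08,-0.12,0.18]],"delta_rot":[[0,0,0],[0,0,0],[-0.01,-0.06,0],[-0.02,-0.13,0],[-0.04,-0.19,0]],"fingers":[0.5,0.5,0.5,0.5,0.5]}' >/dev/null; python3 rec.py
python3 -m crank '{"linear":[[0.028,-0.08,0.007],[0.056,-0.16,0.013],[0.084,-0.24,0.02],[0.112,-0.32,0.026],[0.19,-0.32,0.026]],"delta_rot":[[-0.01,-0.06,0],[-0.02,-0.11,0],[-0.03,-0.17,0],[-0.05,-0.23,0],[-0.06,-0.29,0]],"fingers":[0.5,0.5,0.5,0.5,0.5]}'; python3 rec.py
python3 - <<'E'
from wr import *
wr(.012)
go(*[[.538,-.315,.024],[3.142,.628,2.942]])
E
```

```text
[ 0.678  0.584 -0.341  2.369  2.815  0.262 -1.002] [ 0.451 -0.227  0.075] [-3.138  0.471  2.941]
clock: 10.3
position: [0.4965, -0.31, 0.0807]
tool_rot: [-3.137, 0.626, 2.937]
force: [0.2, -0.1, 0.4]
grip_width: 0.064
finger_force: 0.0
[ 0.934  0.681 -0.472  2.248  3.005  0.319 -0.99 ] [ 0.497 -0.31   0.081] [-3.137  0.626  2.937]
brass 2696 (np.int32(441), np.int32(0), np.int32(71), np.int32(67)) [477.8  30.3] at z 0.012 [ 0.4339 -0.2026  0.012 ]
brass 1670 (np.int32(236), np.int32(181), np.int32(49), np.int32(49)) [260.1 205.2] at z 0.012 [ 0.5401 -0.3157  0.012 ]
brass 2179 (np.int32(432), np.int32(277), np.int32(80), np.int32(50)) [479.1 303.2] at z 0.012 [ 0.8557 -0.0455  0.012 ]
brass 1345 (np.int32(24), np.int32(280), np.int32(99), np.int32(45)) [ 67.2 301. ] at z 0.012 [ 0.7231 -0.6363  0.012 ]
shift [ 0.153 -0.027 -0.227] turn [0.005 0.001 0.01 ] |at [ 0.4997 -0.3083  0.0808] [-3.138  0.629  2.939] w 0.0639 F [2.3 2.1 0.5] 0.0 t 10.35
```

```bash
python3 -m crank '{"linear":[[0.05,-0.01,-0.08],[0.1,-0.02,-0.15],[0.14,-0.028,-0.2],[0.155,-0.028,-0.22],[0.155,-0.028,-0.22]],"delta_rot":[[0,0,0],[0,0,0],[0,0,0],[0,0,0],[0,0,0]],"fingers":[0.5,0.5,0.5,0.5,0.5]}'; python3 -m crank '{"linear":[[0,0,0],[0,0,0],[0,0,0],[0,0,0]],"delta_rot":[[0,0,0],[0,0,0],[0,0,0],[0,0,0]],"fingers":[-0.4,-1,-1,-1]}' 50
python3 - <<'E'
from mv import *
p0=observe()['position']
rows([(p0+[-.004,.001,.01],S(36,-.2)),(p0+[-.045,.009,.012],S(33,-.2)),(p0+[-.09,.018,.012],S(25,-.2)),(p0+[-.09,.018,.006],S(25,-.2))],[2,4,5,2])
E
```

```text
clock: 10.85
position: [0.5364, -0.313, 0.0252]
tool_rot: [-3.139, 0.623, 2.942]
force: [-0.0, -1.1, 1.0]
grip_width: 0.0637
finger_force: 0.0
clock: 11.25
position: [0.5363, -0.314, 0.0267]
tool_rot: [-3.137, 0.625, 2.942]
force: [-4.0, 0.7, 6.7]
grip_width: 0.0332
finger_force: 48.8
lin [[-0.008, 0.002, 0.02], [-0.016, 0.004, 0.04], [-0.057, 0.012, 0.042], [-0.098, 0.02, 0.044], [-0.139, 0.028, 0.046]] 
 rot [[0.0, -0.0, 0.0], [0.01, -0.01, 0.01], [0.01, 0.02, 0.01], [0.02, 0.04, 0.01], [0.02, 0.07, 0.01]]
  sim q [ 0.885  0.767 -0.43   2.221  2.994  0.348 -0.969] err mm [-0.  0. -0.] want [ 0.502 -0.307  0.038]
lin [[-0.041, 0.008, 0.002], [-0.077, 0.015, 0.002], [-0.113, 0.022, 0.002], [-0.149, 0.03, 0.002], [-0.185, 0.037, 0.002]] 
 rot [[0.0, 0.02, 0.0], [0.02, 0.08, -0.0], [0.03, 0.13, -0.0], [0.04, 0.18, -0.0], [0.05, 0.23, -0.0]]
  sim q [ 0.837  0.7   -0.35   2.255  2.945  0.219 -0.957] err mm [-0.  0.  0.] want [ 0.455 -0.298  0.039]
lin [[-0.036, 0.007, 0.0], [-0.036, 0.007, -0.012], [-0.036, 0.007, -0.024]] 
 rot [[0.01, 0.05, 0.0], [0.01, 0.05, -0.0], [0.01, 0.05, -0.0]]
  sim q [ 0.821  0.702 -0.328  2.258  2.937  0.202 -0.952] err mm [-0.  0.  0.] want [ 0.446 -0.296  0.033]
```

```bash
python3 -m crank '{"linear":[[-0.008,0.002,0.02],[-0.016,0.004,0.04],[-0.057,0.012,0.042],[-0.098,0.02,0.044],[-0.139,0.028,0.046]],"delta_rot":[[0,0,0],[0,0,0],[0.01,0.02,0],[0.02,0.04,0],[0.02,0.07,0]],"fingers":[-1,-1,-1,-1,-1]}' >/dev/null
python3 -m crank '{"linear":[[-0.041,0.008,0.002],[-0.077,0.015,0.002],[-0.113,0.022,0.002],[-0.149,0.03,0.002],[-0.185,0.037,0.002]],"delta_rot":[[0,0.02,0],[0.02,0.08,0],[0.03,0.13,0],[0.04,0.18,0],[0.05,0.23,0]],"fingers":[-1,-1,-1,-1,-1]}'
python3 -m crank '{"linear":[[-0.036,0.007,0],[-0.036,0.007,-0.02],[-0.036,0.007,-0.032],[-0.036,0.007,-0.032]],"delta_rot":[[0.01,0.05,0],[0.01,0.05,0],[0.01,0.05,0],[0.01,0.05,0]],"fingers":[-1,-1,-1,-1]}'
python3 -m crank '{"linear":[[0,0,0],[0,0,0],[0,0,0]],"delta_rot":[[0,0,0],[0,0,0],[0,0,0]],"fingers":[-0.1,0.4,0.4]}'; python3 rec.py
```

```text
clock: 12.25
position: [0.4547, -0.2972, 0.0378]
tool_rot: [3.14, 0.461, 2.939]
force: [-0.1, 0.3, -2.6]
grip_width: 0.0334
finger_force: 49.9
clock: 12.65
position: [0.4467, -0.2957, 0.0294]
tool_rot: [3.141, 0.437, 2.939]
force: [-2.9, 1.0, 10.1]
grip_width: 0.0333
finger_force: 51.2
clock: 12.95
position: [0.4465, -0.2957, 0.0295]
tool_rot: [3.14, 0.436, 2.938]
force: [-0.3, 0.9, 0.2]
grip_width: 0.0596
finger_force: 0.0
[ 0.821  0.71  -0.33   2.258  2.934  0.21  -0.951] [ 0.446 -0.296  0.029] [3.14  0.436 2.938]
```

```bash
python3 - <<'E'
from mv import *
p0,a0=fk(observe()['qpos'])
A=np.array
W=[(p0+[0,0,.04],a0),(A([.435,-.30,.10]),E(-2.971,.539,2.827)),(A([.378,-.393,.144]),E(-2.812,.558,2.461)),(A([.32,-.378,.129]),E(-2.989,.528,1.873)),(A([.295,-.346,.115]),E(-3.105,.44,1.505)),(A([.303,-.308,.11]),E(3.061,.313,1.174)),(A([.323,-.28,.11]),E(2.972,.173,.859)),(A([.36,-.22,.13]),E(3.09,0,.3))]
rows(W,[2,2,4,4,3,3,3,4])
E
```

```text
lin [[0.0, 0.0, 0.08], [0.0, 0.0, 0.16], [-0.023, -0.009, 0.221], [-0.046, -0.017, 0.282], [-0.103, -0.11, 0.326]] 
 rot [[0.0, 0.0, 0.0], [0.0, 0.0, 0.0], [-0.17, -0.06, -0.18], [-0.33, -0.11, -0.37], [-0.4, -0.08, -0.58]]
  sim q [ 0.433  0.516 -0.008  2.391  2.541  0.368 -0.983] err mm [-0.  0. -0.] want [ 0.421 -0.323  0.111]
lin [[-0.057, -0.093, 0.044], [-0.114, -0.186, 0.088], [-0.171, -0.279, 0.132], [-0.229, -0.264, 0.117], [-0.287, -0.249, 0.102]] 
 rot [[-0.06, 0.02, -0.21], [-0.12, 0.05, -0.43], [-0.19, 0.07, -0.64], [-0.12, 0.04, -0.88], [-0.05, 0.01, -1.12]]
  sim q [ 0.018  0.556  0.54   2.353  1.836  0.216 -0.839] err mm [-0. -0. -0.] want [ 0.349 -0.386  0.137]
lin [[-0.058, 0.015, -0.015], [-0.116, 0.03, -0.03], [-0.149, 0.073, -0.049], [-0.183, 0.115, -0.067], [-0.216, 0.158, -0.086]] 
 rot [[0.05, -0.05, -0.24], [0.11, -0.1, -0.47], [0.17, -0.16, -0.67], [0.24, -0.22, -0.87], [0.3, -0.27, -1.07]]
  sim q [ 0.122  0.514  0.412  2.356  0.938  0.274 -0.507] err mm [-0.  0. -0.] want [ 0.295 -0.346  0.115]
lin [[0.011, 0.051, -0.007], [0.021, 0.101, -0.013], [0.032, 0.152, -0.02], [0.059, 0.189, -0.02], [0.085, 0.227, -0.02]] 
 rot [[0.06, -0.09, -0.18], [0.13, -0.17, -0.37], [0.19, -0.26, -0.55], [0.24, -0.36, -0.73], [0.28, -0.45, -0.92]]
  sim q [ 0.237  0.447  0.232  2.345  0.522  0.288 -0.648] err mm [-0. -0. -0.] want [ 0.316 -0.289  0.11 ]
lin [[0.027, 0.037, 0.0], [0.064, 0.097, 0.02], [0.101, 0.157, 0.04], [0.138, 0.217, 0.06], [0.175, 0.277, 0.08]] 
 rot [[0.05, -0.09, -0.19], [0.14, -0.13, -0.46], [0.22, -0.17, -0.73], [0.31, -0.21, -1.0], [0.4, -0.24, -1.28]]
  sim q [ 0.32   0.396  0.07   2.249  0.033  0.465 -0.91 ] err mm [-0.  0. -0.] want [ 0.36 -0.22  0.13]
```

```bash
python3 -m crank '{"linear":[[0,0,0.08],[0,0,0.16],[-0.023,-0.009,0.221],[-0.046,-0.017,0.282],[-0.103,-0.11,0.326]],"delta_rot":[[0,0,0],[0,0,0],[-0.17,-0.06,-0.18],[-0.33,-0.11,-0.37],[-0.4,-0.08,-0.58]],"fingers":[0.5,0.5,0.5,0.5,0.5]}' >/dev/null; python3 rec.py
python3 -m crank '{"linear":[[-0.057,-0.093,0.044],[-0.114,-0.186,0.088],[-0.171,-0.279,0.132],[-0.229,-0.264,0.117],[-0.287,-0.249,0.102]],"delta_rot":[[-0.06,0.02,-0.21],[-0.12,0.05,-0.43],[-0.19,0.07,-0.64],[-0.12,0.04,-0.88],[-0.05,0.01,-1]],"fingers":[0.5,0.5,0.5,0.5,0.5]}' >/dev/null; python3 rec.py
python3 -m crank '{"linear":[[-0.058,0.015,-0.015],[-0.116,0.03,-0.03],[-0.149,0.073,-0.049],[-0.183,0.115,-0.067],[-0.216,0.158,-0.086]],"delta_rot":[[0.05,-0.05,-0.24],[0.11,-0.1,-0.47],[0.17,-0.16,-0.67],[0.24,-0.22,-0.87],[0.3,-0.27,-1]],"fingers":[0.5,0.5,0.5,0.5,0.5]}' >/dev/null; python3 rec.py
python3 -m crank '{"linear":[[0.011,0.051,-0.007],[0.021,0.101,-0.013],[0.032,0.152,-0.02],[0.059,0.189,-0.02],[0.085,0.227,-0.02]],"delta_rot":[[0.06,-0.09,-0.18],[0.13,-0.17,-0.37],[0.19,-0.26,-0.55],[0.24,-0.36,-0.73],[0.28,-0.45,-0.92]],"fingers":[0.5,0.5,0.5,0.5,0.5]}' >/dev/null; python3 rec.py
python3 -m crank '{"linear":[[0.027,0.037,0],[0.064,0.097,0.02],[0.101,0.157,0.04],[0.138,0.217,0.06],[0.175,0.277,0.08]],"delta_rot":[[0.05,-0.09,-0.19],[0.14,-0.13,-0.46],[0.22,-0.17,-0.73],[0.31,-0.21,-1],[0.4,-0.24,-1]],"fingers":[0.5,0.5,0.5,0.5,0.5]}' >/dev/null; python3 rec.py
```

```text
[ 0.568  0.513 -0.183  2.388  2.361  0.417 -0.788] [ 0.42  -0.322  0.112] [-2.93   0.541  2.733]
[ 0.329  0.478  0.149  2.354  1.757  0.395 -0.664] [ 0.35  -0.385  0.137] [-2.906  0.552  2.22 ]
[ 0.316  0.468  0.166  2.383  1.278  0.35  -0.754] [ 0.295 -0.346  0.115] [-3.115  0.45   1.593]
[ 0.329  0.429  0.094  2.377  0.887  0.294 -0.949] [ 0.316 -0.289  0.11 ] [2.967 0.25  1.038]
[ 0.462  0.38  -0.147  2.277  0.338  0.435 -1.027] [ 0.361 -0.219  0.13 ] [3.029 0.016 0.519]
```

```bash
python3 - <<'E'
from mv import *
rows([(np.array([.42,-.21,.16]),E(np.pi,0,.0))],[5])
E
```

```text
lin [[0.047, 0.007, 0.024], [0.095, 0.014, 0.047], [0.142, 0.022, 0.071], [0.19, 0.029, 0.095], [0.237, 0.036, 0.118]] 
 rot [[0.04, 0.01, -0.2], [0.09, 0.01, -0.4], [0.13, 0.02, -0.6], [0.17, 0.02, -0.79], [0.22, 0.03, -0.99]]
  sim q [ 0.432  0.412 -0.119  2.076  0.078  0.657 -1.31 ] err mm [-0.  0.  0.] want [ 0.42 -0.21  0.16]
```

```bash
python3 -m crank '{"linear":[[0.047,0.007,0.024],[0.095,0.014,0.047],[0.142,0.022,0.071],[0.19,0.029,0.095],[0.237,0.036,0.118]],"delta_rot":[[0.04,0.01,-0.2],[0.09,0.01,-0.4],[0.13,0.02,-0.6],[0.17,0.02,-0.79],[0.22,0.03,-0.99]],"fingers":[0.5,0.5,0.5,0.5,0.5]}' >/dev/null; python3 rec.py; python3 - <<'E'
from wr import *
wr(.012,'w3.png')
E
```

```text
[ 0.433  0.413 -0.119  2.075  0.078  0.661 -1.307] [ 0.42  -0.211  0.16 ] [-3.141e+00  3.000e-03  3.000e-03]
brass 905 (np.int32(325), np.int32(137), np.int32(44), np.int32(41)) [346.8 156.7] at z 0.012 [ 0.4497 -0.2969  0.012 ]
brass 736 (np.int32(221), np.int32(159), np.int32(38), np.int32(40)) [239.4 178.9] at z 0.012 [ 0.428  -0.1964  0.012 ]
```

View pics/w3.png

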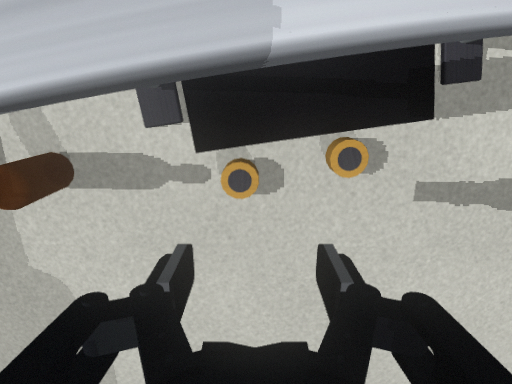

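The wrist view shows both blanks upright in front of the mat, recesses at (240,180) and (349,157), clear of the bar.

```bash
python3 -m crank '{"linear":[[0.02,0.03,-0.15],[0.032,0.058,-0.3],[0.032,0.058,-0.45],[0.032,0.058,-0.54],[0.032,0.058,-0.54]],"delta_rot":[[0,0,0],[0,0,0],[0,0,0],[0,0,0],[0,0,0]],"fingers":[0.5,0.5,0.5,0.5,0.5]}'; python3 -m crank '{"linear":[[0,0,0],[0,0,0],[0,0,0],[0,0,0]],"delta_rot":[[0,0,0],[0,0,0],[0,0,0],[0,0,0]],"fingers":[-0.4,-1,-1,-1]}' 50
python3 -m crank '{"linear":[[0,0,0.15],[0,0,0.35],[0,0,0.55],[0,0.1,0.7],[0.05,0.3,0.74]],"delta_rot":[[0,0,0],[0,0,0],[0,0,0],[0,0,0],[0,0,0]],"fingers":[-1,-1,-1,-1,-1]}'
python3 - <<'E'
from mv import *
rows([(np.array([.48,.05,.20]),E(np.pi,0,.0)),(np.array([.527,.3285,.15]),E(np.pi,0,0))],[5,7])
E
```

```text
clock: 16.5
position: [0.4253, -0.1956, 0.0223]
tool_rot: [-3.14, 0.007, 0.009]
force: [0.2, -0.3, 1.5]
grip_width: 0.0641
finger_force: 0.0
clock: 16.9
position: [0.4276, -0.1968, 0.0263]
tool_rot: [3.14, 0.001, 0.006]
force: [-2.4, 0.7, 7.5]
grip_width: 0.0334
finger_force: 49.0
clock: 17.4
position: [0.4394, -0.1261, 0.2143]
tool_rot: [3.138, -0.004, 0.001]
force: [2.1, 2.1, -4.1]
grip_width: 0.0331
finger_force: 51.0
lin [[0.033, 0.141, -0.011], [0.065, 0.281, -0.023], [0.098, 0.422, -0.034], [0.13, 0.563, -0.046], [0.163, 0.704, -0.057]] 
 rot [[0.0, 0.0, -0.0], [0.0, 0.0, -0.0], [0.0, 0.0, -0.0], [0.01, 0.01, -0.0], [0.01, 0.01, -0.0]]
  sim q [-0.054  0.37  -0.216  2.006  0.111  0.776 -1.907] err mm [0. 0. 0.] want [0.48 0.05 0.2 ]
lin [[0.027, 0.159, -0.029], [0.054, 0.318, -0.057], [0.081, 0.477, -0.086], [0.107, 0.637, -0.114], [0.134, 0.796, -0.143]] 
 rot [[0.0, 0.0, -0.0], [0.0, 0.0, -0.0], [0.0, 0.0, -0.0], [0.0, 0.0, -0.0], [0.0, 0.0, -0.0]]
  sim q [-0.394  0.547 -0.223  1.813  0.161  0.799 -2.27 ] err mm [ 0. -0. -0.] want [0.514 0.249 0.164]
lin [[0.027, 0.159, -0.029], [0.054, 0.318, -0.057]] 
 rot [[0.0, 0.0, 0.0], [0.0, 0.0, 0.0]]
  sim q [-0.507  0.635 -0.216  1.686  0.172  0.839 -2.367] err mm [ 0. -0. -0.] want [0.527 0.329 0.15 ]
```

```bash
python3 -m crank '{"linear":[[0.033,0.141,-0.02],[0.065,0.281,-0.04],[0.098,0.422,-0.05],[0.13,0.563,-0.05],[0.163,0.704,-0.05]],"delta_rot":[[0,0,0.1],[0,0,0.2],[0,0,0.3],[0,0,0.38],[0,0,0.38]],"fingers":[-1,-1,-1,-1,-1]}' >/dev/null
python3 -m crank '{"linear":[[0.027,0.159,-0.029],[0.054,0.318,-0.057],[0.081,0.477,-0.086],[0.107,0.637,-0.114],[0.134,0.796,-0.143]],"delta_rot":[[0,0,0],[0,0,0],[0,0,0],[0,0,0],[0,0,0]],"fingers":[-1,-1,-1,-1,-1]}'; python3 rec.py; python3 - <<'E'
from h import *
go([.527,.3285,.06],[np.pi,0,.2])
E
```

```text
clock: 18.4
position: [0.5135, 0.2526, 0.1622]
tool_rot: [3.141, 0.001, 0.205]
force: [0.3, -0.0, -1.7]
grip_width: 0.0339
finger_force: 51.0
[-0.376  0.554 -0.258  1.81   0.188  0.803 -2.094] [0.514 0.253 0.162] [3.141e+00 1.000e-03 2.050e-01]
shift [ 0.054  0.303 -0.409] turn [ 0.001 -0.001 -0.01 ] |at [0.5135 0.2526 0.1622] [3.141e+00 1.000e-03 2.050e-01] w 0.0339 F [ 0.3 -0.  -1.7] 51.0 t 18.4
```

```bash
python3 -m crank '{"linear":[[0.03,0.15,-0.05],[0.054,0.303,-0.1],[0.054,0.303,-0.25],[0.054,0.303,-0.38],[0.054,0.303,-0.41]],"delta_rot":[[0,0,0],[0,0,0],[0,0,0],[0,0,0],[0,0,0]],"fingers":[-1,-1,-1,-1,-1]}'; python3 -m crank '{"linear":[[0,0,-0.012],[0,0,-0.012]],"delta_rot":[[0,0,0],[0,0,0]],"fingers":[-1,-1]}'
```

```text
clock: 18.9
position: [0.5256, 0.326, 0.0566]
tool_rot: [3.14, 0.006, 0.206]
force: [-0.3, -0.3, -1.7]
grip_width: 0.0335
finger_force: 50.8
clock: 19.1
position: [0.5276, 0.3271, 0.0572]
tool_rot: [-3.141, 0.001, 0.205]
force: [0.1, 0.1, -1.5]
grip_width: 0.0336
finger_force: 51.0
```

```bash
python3 -m crank '{"linear":[[0,0,-0.008],[0,0,-0.008]],"delta_rot":[[0,0,0],[0,0,0]],"fingers":[-1,-1]}' | grep -E "pos|force"; python3 -m crank '{"linear":[[0,0,0],[0,0,0],[0,0,0]],"delta_rot":[[0,0,0],[0,0,0],[0,0,0]],"fingers":[-0.1,0.1,0.1]}'; python3 -m crank '{"linear":[[0,0,0.1],[0,0,0.3],[0,0,0.5],[0,-0.15,0.58],[-0.02,-0.35,0.58]],"delta_rot":[[0,0,0],[0,0,0],[0,0,0],[0,0,0],[0,0,0]],"fingers":[0.1,0.1,0.3,0.5,0.5]}'; python3 - <<'E'
from mv import *
rows([(np.array([.48,.05,.20]),E(np.pi,0,.1)),(np.array([.447,-.27,.20]),E(np.pi,0,0)),(np.array([.447,-.297,.1]),E(np.pi,0,0))],[5,7,3])
E
```

```text
position: [0.5279, 0.3274, 0.0562]
force: [-3.4, -3.6, 18.9]
finger_force: 53.0
clock: 19.6
position: [0.5272, 0.327, 0.0542]
tool_rot: [3.142, 0.002, 0.205]
force: [-0.4, -0.4, -0.7]
grip_width: 0.0471
finger_force: 0.0
clock: 20.1
position: [0.5229, 0.2413, 0.2018]
tool_rot: [-3.14, -0.003, 0.208]
force: [1.0, -0.3, -1.2]
grip_width: 0.0641
finger_force: 0.0
lin [[-0.034, -0.153, -0.002], [-0.068, -0.306, -0.003], [-0.102, -0.459, -0.005], [-0.136, -0.612, -0.006], [-0.17, -0.765, -0.008]] 
 rot [[-0.0, 0.0, -0.04], [-0.0, 0.0, -0.08], [-0.0, 0.0, -0.12], [-0.0, 0.0, -0.17], [-0.0, 0.01, -0.21]]
  sim q [-0.045  0.371 -0.229  2.006  0.118  0.777 -1.813] err mm [0. 0. 0.] want [0.48 0.05 0.2 ]
lin [[-0.019, -0.183, 0.0], [-0.038, -0.366, 0.0], [-0.057, -0.549, 0.0], [-0.075, -0.731, 0.0], [-0.094, -0.914, 0.0]] 
 rot [[-0.0, -0.0, -0.03], [-0.0, -0.0, -0.05], [-0.0, -0.0, -0.08], [-0.0, -0.0, -0.11], [-0.0, -0.0, -0.14]]
  sim q [ 0.366  0.378 -0.145  1.992  0.076  0.777 -1.365] err mm [ 0. -0.  0.] want [ 0.456 -0.179  0.2  ]
lin [[-0.019, -0.183, 0.0], [-0.038, -0.366, 0.0], [-0.038, -0.402, -0.133], [-0.038, -0.438, -0.267], [-0.038, -0.474, -0.4]] 
 rot [[-0.0, 0.0, -0.03], [0.0, 0.0, -0.05], [0.0, 0.0, -0.05], [0.0, 0.0, -0.05], [0.0, 0.0, -0.05]]
  sim q [ 0.546  0.595 -0.095  1.946  0.094  0.605 -1.181] err mm [-0.  0. -0.] want [ 0.447 -0.297  0.1  ]
```

```bash
python3 -m crank '{"linear":[[-0.06,-0.15,0],[-0.12,-0.3,0],[-0.19,-0.45,0],[-0.26,-0.61,0],[-0.33,-0.765,0]],"delta_rot":[[0,0,-0.04],[0,0,-0.08],[0,0,-0.12],[0,0,-0.17],[0,0,-0.21]],"fingers":[0.5,0.5,0.5,0.5,0.5]}' >/dev/null; python3 -m crank '{"linear":[[-0.02,-0.18,0],[-0.04,-0.36,0],[-0.05,-0.54,0],[-0.06,-0.73,0],[-0.06,-0.91,0]],"delta_rot":[[0,0,-0.03],[0,0,-0.06],[0,0,-0.09],[0,0,-0.12],[0,0,-0.15]],"fingers":[0.5,0.5,0.5,0.5,0.5]}' >/dev/null; python3 - <<'E'
from wr import *
wr(.012)
go([.449,-.297,.023],[np.pi,0,0])
E
```

```text
brass 691 (np.int32(344), np.int32(141), np.int32(39), np.int32(34)) [362.8 156.5] at z 0.012 [ 0.4493 -0.2971  0.012 ]
shift [ 0.103 -0.436 -0.704] turn [ 0.006 -0.004 -0.017] |at [ 0.4232 -0.1879  0.1989] [3.138e+00 2.000e-03 9.000e-03] w 0.064 F [-5.1 -9.5 -0.7] 0.0 t 21.15
```

```bash
python3 -m crank '{"linear":[[0.03,-0.15,-0.1],[0.06,-0.3,-0.22],[0.1,-0.436,-0.35],[0.1,-0.436,-0.52],[0.1,-0.436,-0.62]],"delta_rot":[[0,0,0],[0,0,0],[0,0,0],[0,0,0],[0,0,0]],"fingers":[0.5,0.5,0.5,0.5,0.5]}' | grep pos; python3 -m crank '{"linear":[[0,0,-0.05],[0,0,-0.072],[0,0,-0.072]],"delta_rot":[[0,0,0],[0,0,0],[0,0,0]],"fingers":[0.5,0.5,0.5]}' ; python3 -m crank '{"linear":[[0,0,0],[0,0,0],[0,0,0],[0,0,0]],"delta_rot":[[0,0,0],[0,0,0],[0,0,0],[0,0,0]],"fingers":[-0.4,-1,-1,-1]}' 50
python3 -m crank '{"linear":[[0,0,0.15],[-0.03,0,0.35],[-0.07,0.03,0.53],[-0.1,0.15,0.69],[-0.1,0.32,0.75]],"delta_rot":[[0,0,0],[0,0,0],[0,0,0],[0,0,0],[0,0,0]],"fingers":[-1,-1,-1,-1,-1]}'
```

```text
position: [0.4484, -0.2885, 0.0409]
clock: 21.95
position: [0.4497, -0.288, 0.0259]
tool_rot: [3.141, 0.002, 0.017]
force: [-0.8, -0.6, 1.1]
grip_width: 0.064
finger_force: 0.0
clock: 22.35
position: [0.45, -0.2885, 0.027]
tool_rot: [3.14, 0.001, 0.017]
force: [-2.3, 0.6, 14.8]
grip_width: 0.0335
finger_force: 48.2
clock: 22.85
position: [0.4242, -0.2091, 0.2169]
tool_rot: [3.138, -0.002, 0.013]
force: [1.6, 1.8, -2.4]
grip_width: 0.0335
finger_force: 51.2
```

```bash
python3 -m crank '{"linear":[[0,0.18,-0.03],[0.01,0.36,-0.06],[0.03,0.55,-0.06],[0.05,0.74,-0.06],[0.07,0.93,-0.06]],"delta_rot":[[0,0,0.1],[0,0,0.2],[0,0,0.3],[0,0,0.36],[0,0,0.36]],"fingers":[-1,-1,-1,-1,-1]}' >/dev/null
python3 -m crank '{"linear":[[0.03,0.19,-0.05],[0.06,0.38,-0.1],[0.08,0.57,-0.15],[0.1,0.76,-0.2],[0.1,0.95,-0.25]],"delta_rot":[[0,0,0],[0,0,0],[0,0,0],[0,0,0],[0,0,0]],"fingers":[-1,-1,-1,-1,-1]}' >/dev/null;  python3 - <<'E'
from h import *
go([.4665,.2765,.057],[np.pi,0,.2])
E
```

```text
shift [-0.002  0.05  -0.315] turn [ 0.001 -0.002 -0.009] |at [0.4671 0.2639 0.1356] [3.141e+00 1.000e-03 2.050e-01] w 0.0335 F [ 1.2 -0.7 -1.8] 51.2 t 23.85
```

```bash
python3 -m crank '{"linear":[[0,0.045,-0.1],[0,0.045,-0.2],[0,0.045,-0.28],[0,0.045,-0.305],[0,0.045,-0.305]],"delta_rot":[[0,0,0],[0,0,0],[0,0,0],[0,0,0],[0,0,0]],"fingers":[-1,-1,-1,-1,-1]}'; python3 -m crank '{"linear":[[0,0,-0.012],[0,0,-0.012]],"delta_rot":[[0,0,0],[0,0,0]],"fingers":[-1,-1]}'
```

```text
clock: 24.35
position: [0.4667, 0.273, 0.0593]
tool_rot: [3.141, 0.003, 0.205]
force: [-0.8, -0.4, -1.5]
grip_width: 0.0335
finger_force: 51.1
clock: 24.55
position: [0.4674, 0.2734, 0.0572]
tool_rot: [-3.141, 0.001, 0.205]
force: [-0.0, 0.4, -1.4]
grip_width: 0.0334
finger_force: 51.2
```

```bash
python3 -m crank '{"linear":[[0,0,-0.004],[0,0,-0.004]],"delta_rot":[[0,0,0],[0,0,0]],"fingers":[-1,-1]}' | grep -E "pos|force"; python3 -m crank '{"linear":[[0,0,0],[0,0,0],[0,0,0]],"delta_rot":[[0,0,0],[0,0,0],[0,0,0]],"fingers":[-0.1,0.1,0.1]}'; python3 -m crank '{"linear":[[0,0,0.1],[0,0,0.25],[0,-0.1,0.4],[0.1,-0.25,0.45],[0.15,-0.35,0.45]],"delta_rot":[[0,0,0],[0,0,0],[0,0,0],[0,0,0],[0,0,0]],"fingers":[0.1,0.1,0.3,0.5,0.5]}' | grep pos; python3 - <<'E'
from wr import *
f=wr(.042,'w4.png')
go([.547,.1775,.055],[np.pi,0,.2])
E
```

```text
position: [0.4675, 0.2735, 0.057]
force: [-3.8, -3.9, 22.1]
finger_force: 53.6
clock: 25.05
position: [0.467, 0.2732, 0.0555]
tool_rot: [3.141, 0.002, 0.205]
force: [0.3, -0.3, -0.2]
grip_width: 0.0468
finger_force: 0.0
position: [0.5065, 0.1837, 0.1702]
brass 828 (np.int32(72), np.int32(117), np.int32(41), np.int32(43)) [ 91.8 138.1] at z 0.042 [0.5277 0.3308 0.042 ]
brass 885 (np.int32(251), np.int32(128), np.int32(43), np.int32(43)) [272. 149.] at z 0.042 [0.5492 0.1768 0.042 ]
brass 688 (np.int32(129), np.int32(199), np.int32(39), np.int32(38)) [148.1 218.1] at z 0.042 [0.464  0.2751 0.042 ]
brass 722 (np.int32(239), np.int32(218), np.int32(39), np.int32(41)) [257.1 239.2] at z 0.042 [0.4636 0.1719 0.042 ]
shift [ 0.157 -0.008 -0.456] turn [0.005 0.001 0.001] |at [0.5077 0.1794 0.1689] [3.139 0.    0.2  ] w 0.064 F [ 2.2 -8.1 -0.2] 0.0 t 25.6
```

View pics/w4.png

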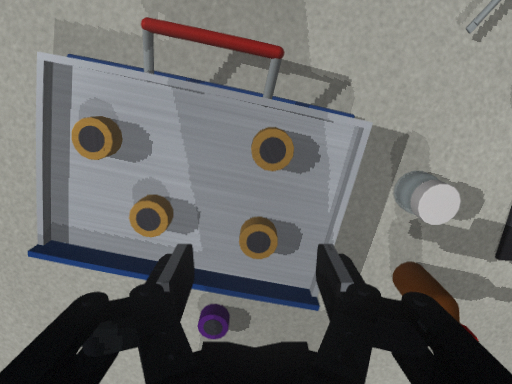

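All four blanks stand flat in the tray, at (92,138), (148,217), (258,239) and (272,149). Blank 1, at (272,149), is behind blank 0 and must shift left into the gap.

```bash
python3 -m crank '{"linear":[[0.08,0,-0.1],[0.157,-0.01,-0.2],[0.157,-0.01,-0.35],[0.157,-0.01,-0.45],[0.157,-0.01,-0.45]],"delta_rot":[[0,0,0],[0,0,0],[0,0,0],[0,0,0],[0,0,0]],"fingers":[0.5,0.5,0.5,0.5,0.5]}'; python3 -m crank '{"linear":[[0,0,0],[0,0,0],[0,0,0],[0,0,0]],"delta_rot":[[0,0,0],[0,0,0],[0,0,0],[0,0,0]],"fingers":[-0.4,-1,-1,-1]}' 50; python3 -m crank '{"linear":[[0,0,0.05],[0,0,0.1],[0,0,0.1]],"delta_rot":[[0,0,0],[0,0,0],[0,0,0]],"fingers":[-1,-1,-1]}';python3 - <<'E'
from h import *
go([.53,.2235,.057],[np.pi,0,.2])
E
```

```text
clock: 26.1
position: [0.5416, 0.1827, 0.0522]
tool_rot: [3.14, 0.008, 0.206]
force: [0.5, -1.4, -0.3]
grip_width: 0.0639
finger_force: 0.0
clock: 26.5
position: [0.5443, 0.1835, 0.0571]
tool_rot: [3.142, 0.0, 0.205]
force: [-2.0, -1.1, 5.7]
grip_width: 0.0337
finger_force: 49.1
clock: 26.8
position: [0.5448, 0.1836, 0.083]
tool_rot: [-3.141, -0.001, 0.205]
force: [0.7, -0.5, -1.6]
grip_width: 0.0333
finger_force: 50.0
shift [-0.059  0.16  -0.104] turn [-0.001  0.002 -0.01 ] |at [0.5448 0.1836 0.083 ] [-3.141e+00 -1.000e-03  2.050e-01] w 0.0333 F [ 0.7 -0.5 -1.6] 50.0 t 26.8
```

```bash
python3 -m crank '{"linear":[[-0.03,0.08,0],[-0.06,0.16,0],[-0.06,0.16,-0.06],[-0.06,0.16,-0.102],[-0.06,0.16,-0.104]],"delta_rot":[[0,0,0],[0,0,0],[0,0,0],[0,0,0],[0,0,0]],"fingers":[-1,-1,-1,-1,-1]}'; python3 -m crank '{"linear":[[0,0,-0.002],[0,0,-0.002],[0,0,-0.002],[0,0,-0.002]],"delta_rot":[[0,0,0],[0,0,0],[0,0,0],[0,0,0]],"fingers":[-1,-0.1,0.1,0.1]}'; python3 -m crank '{"linear":[[0,0,0.1],[0,0,0.25],[0,0,0.4],[0.1,0,0.5],[0.2,0,0.55]],"delta_rot":[[0,0,0],[0,0,0],[0,0,0],[0,0,0.25],[0,0,0.5]],"fingers":[0.1,0.1,0.3,0.5,0.5]}' | grep pos; python3 - <<'E'
from wr import *
f=wr(.042)
f=grab_frame('top')
for k,z in(('brass',.044),('red',.053)):
    for a,b,c,m in blobs(masks(f)[k],25,200):
        print(k,a,c,onplane(f,c,z)[0])
go([.6209,.2403,.15],[np.pi,0,np.pi/2-.01])
E
python3 rec.py
```

```text
clock: 27.3
position: [0.5287, 0.2231, 0.0535]
tool_rot: [3.141, 0.003, 0.205]
force: [-0.4, -0.1, 0.4]
grip_width: 0.0335
finger_force: 61.1
clock: 27.7
position: [0.5287, 0.2228, 0.0537]
tool_rot: [3.141, 0.003, 0.205]
force: [-1.4, -0.1, -0.4]
grip_width: 0.0471
finger_force: 0.0
position: [0.5798, 0.2234, 0.1944]
brass 377 (np.int32(481), np.int32(0), np.int32(31), np.int32(23)) [500.8   7.6] at z 0.042 [0.8225 0.1057 0.042 ]
brass 625 (np.int32(115), np.int32(168), np.int32(37), np.int32(37)) [133.2 186.5] at z 0.042 [0.526  0.3292 0.042 ]
brass 596 (np.int32(216), np.int32(208), np.int32(35), np.int32(38)) [232.4 227.8] at z 0.042 [0.5311 0.2232 0.042 ]
brass 287 (np.int32(146), np.int32(239), np.int32(28), np.int32(33)) [157.6 253.8] at z 0.042 [0.4681 0.2806 0.042 ]
brass 506 (np.int32(233), np.int32(278), np.int32(32), np.int32(36)) [247.4 297.2] at z 0.042 [0.4631 0.172  0.042 ]
brass 35 [468.45714286 130.2       ] [ 0.75376019 -0.65793464  0.044     ]
red 42 [255.92857143 243.19047619] [ 0.43023932 -0.01337135  0.053     ]
shift [ 0.156  0.071 -0.173] turn [-1.000e-03  3.000e-03  2.084e+00] |at [0.5818 0.2226 0.1932] [ 3.141e+00 -1.000e-03  4.700e-01] w 0.0641 F [-0.8  0.1 -1. ] 0.0 t 28.3
[-0.239  0.593 -0.33   1.647  0.228  0.937 -1.753] [0.582 0.223 0.193] [ 3.141e+00 -1.000e-03  4.700e-01]
```

```bash
python3 -m crank '{"linear":[[0.04,0.02,-0.03],[0.08,0.04,-0.06],[0.12,0.07,-0.09],[0.156,0.07,-0.12]],"delta_rot":[[0,0,0.25],[0,0,0.5],[0,0,0.75],[0,0,1]],"fingers":[0.3,0,-0.3,-0.3]}' >/dev/null; python3 -m crank '{"linear":[[0,0,0],[0,0,0],[0,0,0],[0,0,0],[0,0,0]],"delta_rot":[[0,0,0.25],[0,0,0.5],[0,0,0.75],[0,0,1],[0,0,1]],"fingers":[-0.3,-0.3,-0.3,-0.3,-0.3]}'; python3 rec.py;  python3 - <<'E'
from wr import *
f=grab_frame('wrist');save(f,'w5.png')
for a,b,c,m in blobs(masks(f)['red'],200,40000):
    y,x=np.nonzero(m);P=onplane(f,np.c_[x,y],.05)[:,:2];r=cv2.minAreaRect(P.astype(np.float32));print(a,r)
f2=grab_frame('top')
for a,b,c,m in blobs(masks(f2)['red'],25,200): print('top',a,onplane(f2,c,.053)[0])
go([.621,.2403,.052],[np.pi,0,np.pi/2-.01])
E
```

```text
clock: 29.2
position: [0.6172, 0.2404, 0.1607]
tool_rot: [-3.141, 0.003, 1.516]
force: [-0.3, -0.2, -1.2]
grip_width: 0.0299
finger_force: 0.0
[-0.109  0.731 -0.566  1.546  0.443  0.996 -0.859] [0.617 0.24  0.161] [-3.141e+00  3.000e-03  1.516e+00]
1340 ((0.6234169602394104, 0.23928844928741455), (0.10892345756292343, 0.009399681352078915), 89.77825164794922)
top 42 [ 0.43030469 -0.01343835  0.053     ]
shift [ 0.015 -0.001 -0.436] turn [ 0.005 -0.001  0.097] |at [0.6173 0.2405 0.1609] [-3.141e+00  3.000e-03  1.510e+00] w 0.0301 F [0.3 0.1 0.3] 0.0 t 29.3
```

View pics/w5.png

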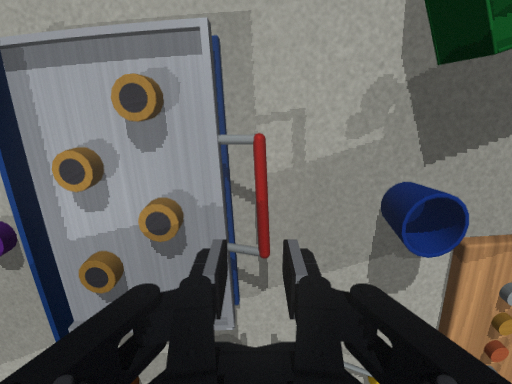

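The wrist view shows the red bar from (259,138) to (265,252) and four blanks in four separate y-lanes.

```bash
python3 -m crank '{"linear":[[0.021,0,-0.1],[0.021,0,-0.22],[0.021,0,-0.34],[0.021,0,-0.42],[0.021,0,-0.43]],"delta_rot":[[0,0,0.1],[0,0,0.1],[0,0,0.1],[0,0,0.1],[0,0,0.1]],"fingers":[-0.3,-0.3,-0.3,-0.3,-0.3]}'; python3 -m crank '{"linear":[[0,0,0],[0,0,0],[0,0,0],[0,0,0]],"delta_rot":[[0,0,0],[0,0,0],[0,0,0],[0,0,0]],"fingers":[-1,-1,-1,-1]}' 60; python3 rec.py
```

```text
clock: 29.8
position: [0.6214, 0.2402, 0.0512]
tool_rot: [-3.139, 0.004, 1.564]
force: [-1.1, 0.7, 0.5]
grip_width: 0.0302
finger_force: 0.0
clock: 30.2
position: [0.6231, 0.241, 0.0548]
tool_rot: [3.14, 0.002, 1.566]
force: [-3.3, 0.5, 5.1]
grip_width: 0.0075
finger_force: 59.2
[-0.138  0.87  -0.517  1.58   0.537  0.837 -0.873] [0.623 0.241 0.055] [3.140e+00 2.000e-03 1.566e+00]
```

```bash
cat > lift.py <<'E'
from mv import *
def arc(th0,th1,n,q=None):
    q0=observe()['qpos'] if q is None else q
    p,a=fk(q0);h=np.array([.407,p[1],.024]);ax=np.array([.0095*0,1,0])
    W=[]
    for t in np.linspace(0,th1-th0,n+1)[1:]:
        M=R.from_rotvec(-t*ax).as_matrix();W.append((h+M@(p-h),M@a))
    return rows(W,[1]*n)
E
python3 -c "
from lift import *
arc(0,.48,15)"
```

```text
lin [[-0.004, 0.0, 0.028], [-0.01, 0.0, 0.055], [-0.016, 0.0, 0.082], [-0.023, 0.0, 0.109], [-0.031, 0.0, 0.136]] 
 rot [[-0.0, -0.06, 0.0], [-0.0, -0.12, 0.0], [-0.0, -0.18, 0.0], [-0.0, -0.24, 0.0], [-0.0, -0.31, 0.0]]
  sim q [-0.198  0.747 -0.451  1.728  0.639  0.675 -1.02 ] err mm [-0.  0. -0.] want [0.615 0.241 0.089]
lin [[-0.009, 0.0, 0.027], [-0.018, 0.0, 0.053], [-0.029, 0.0, 0.079], [-0.04, 0.0, 0.104], [-0.052, 0.0, 0.129]] 
 rot [[-0.0, -0.06, 0.0], [-0.0, -0.12, 0.0], [-0.0, -0.18, 0.0], [-0.0, -0.24, 0.0], [-0.0, -0.31, 0.0]]
  sim q [-0.317  0.629 -0.329  1.876  0.795  0.518 -1.238] err mm [ 0.  0. -0.] want [0.602 0.241 0.121]
lin [[-0.013, 0.0, 0.025], [-0.026, 0.0, 0.049], [-0.041, 0.0, 0.073], [-0.056, 0.0, 0.097], [-0.072, 0.0, 0.12]] 
 rot [[-0.0, -0.06, 0.0], [-0.0, -0.12, 0.0], [-0.0, -0.18, 0.0], [-0.0, -0.24, 0.0], [-0.0, -0.31, 0.0]]
  sim q [-0.53   0.529 -0.118  2.025  1.081  0.38  -1.607] err mm [ 0. -0.  0.] want [0.584 0.241 0.151]
```

```bash
python3 -m crank '{"linear":[[-0.004,0,0.028],[-0.01,0,0.055],[-0.016,0,0.082],[-0.023,0,0.109],[-0.031,0,0.136]],"delta_rot":[[0,-0.06,0],[0,-0.12,0],[0,-0.18,0],[0,-0.24,0],[0,-0.31,0]],"fingers":[-1,-1,-1,-1,-1]}'
python3 -m crank '{"linear":[[-0.009,0,0.027],[-0.018,0,0.053],[-0.029,0,0.079],[-0.04,0,0.104],[-0.052,0,0.129]],"delta_rot":[[0,-0.06,0],[0,-0.12,0],[0,-0.18,0],[0,-0.24,0],[0,-0.31,0]],"fingers":[-1,-1,-1,-1,-1]}'; python3 rec.py
```

```text
clock: 30.7
position: [0.6154, 0.241, 0.0885]
tool_rot: [2.977, 0.001, 1.566]
force: [1.4, 2.0, -5.3]
grip_width: 0.0076
finger_force: 59.1
clock: 31.2
position: [0.6024, 0.241, 0.1209]
tool_rot: [2.814, -0.0, 1.566]
force: [3.3, 2.0, -4.1]
grip_width: 0.0078
finger_force: 59.1
[-0.324  0.627 -0.32   1.881  0.805  0.509 -1.25 ] [0.602 0.241 0.121] [ 2.814 -0.     1.566]
```

```bash
python3 -m crank '{"linear":[[-0.013,0,0.025],[-0.026,0,0.049],[-0.041,0,0.073],[-0.056,0,0.097],[-0.072,0,0.12]],"delta_rot":[[0,-0.06,0],[0,-0.12,0],[0,-0.18,0],[0,-0.24,0],[0,-0.31,0]],"fingers":[-1,-1,-1,-1,-1]}'
python3 -m crank '{"linear":[[0,0,0],[0,0,0],[0,0,0],[0,0,0],[0,0,0]],"delta_rot":[[0,0,0],[0,0,0],[0,0,0],[0,0,0],[0,0,0]],"fingers":[-1,-1,-1,-1,-1]}'; python3 rec.py; python3 - <<'E'
from wr import *
np.set_printoptions(precision=4,suppress=True)
for n in('scene','top'):
    f=grab_frame(n);save(f,n+'2.png')
    s=f['image'][150:330,120:420] if n=='scene' else f['image'][150:290,90:290]
    cv2.imwrite('pics/c_'+n+'.png',cv2.resize(s[:,:,::-1],None,fx=2.5,fy=2.5,interpolation=cv2.INTER_CUBIC))
    for a,b,c,m in blobs(masks(f)['brass'],25,200): print(n,a,c)
E
```

```text
clock: 31.7
position: [0.5842, 0.2411, 0.1509]
tool_rot: [2.652, -0.001, 1.566]
force: [2.5, 0.4, -1.7]
grip_width: 0.0077
finger_force: 59.5
clock: 32.2
position: [0.5847, 0.2411, 0.1502]
tool_rot: [2.654, -0.001, 1.566]
force: [4.5, 3.8, -0.0]
grip_width: 0.0072
finger_force: 60.2
[-0.545  0.53  -0.1    2.03   1.101  0.369 -1.63 ] [0.585 0.241 0.15 ] [ 2.654e+00 -1.000e-03  1.566e+00]
scene 41 [ 71.9756 101.6341]
scene 131 [350.1679 245.5649]
scene 144 [365.9375 258.9167]
scene 159 [384.1195 274.2516]
top 51 [169.7059 247.4902]
top 51 [188.1569 247.7647]
```

View pics/c_scene.png

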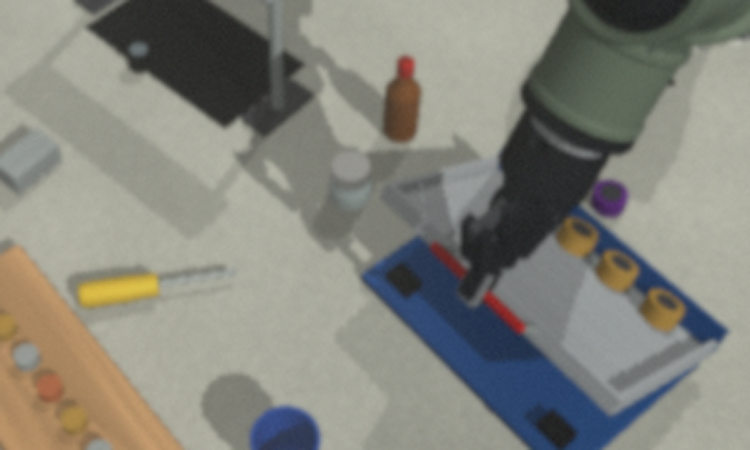

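The scene crop shows three blanks against the fence, at crop (577,236), (617,270) and (662,309). The top view gives the fourth, blank 0, at (188,248) in the same row as its neighbour at (170,247), so all four are at the fence. Now lower.

```bash
python3 -c "
from lift import *
arc(.48,0,18)"
```

```text
lin [[0.013, 0.0, -0.019], [0.026, 0.0, -0.039], [0.038, 0.0, -0.058], [0.05, 0.0, -0.079], [0.061, 0.0, -0.099]] 
 rot [[-0.0, 0.05, -0.0], [-0.0, 0.1, -0.0], [-0.0, 0.15, -0.0], [-0.0, 0.2, -0.0], [-0.0, 0.25, -0.0]]
  sim q [-0.359  0.609 -0.282  1.906  0.837  0.479 -1.296] err mm [-0. -0. -0.] want [0.6   0.241 0.125]
lin [[0.011, 0.0, -0.021], [0.021, 0.0, -0.042], [0.03, 0.0, -0.063], [0.039, 0.0, -0.084], [0.047, 0.0, -0.106]] 
 rot [[-0.0, 0.05, -0.0], [-0.0, 0.1, -0.0], [-0.0, 0.15, -0.0], [-0.0, 0.2, -0.0], [-0.0, 0.25, -0.0]]
  sim q [-0.239  0.704 -0.404  1.783  0.684  0.609 -1.087] err mm [ 0.  0. -0.] want [0.612 0.241 0.099]
lin [[0.008, 0.0, -0.022], [0.015, 0.0, -0.044], [0.021, 0.0, -0.066], [0.027, 0.0, -0.089], [0.033, 0.0, -0.111]] 
 rot [[-0.0, 0.05, 0.0], [-0.0, 0.1, -0.0], [-0.0, 0.15, -0.0], [-0.0, 0.2, -0.0], [-0.0, 0.25, -0.0]]
  sim q [-0.169  0.805 -0.478  1.66   0.583  0.743 -0.943] err mm [-0. -0.  0.] want [0.62  0.241 0.071]
lin [[0.005, 0.0, -0.023], [0.009, 0.0, -0.046], [0.012, 0.0, -0.069]] 
 rot [[-0.0, 0.05, 0.0], [-0.0, 0.1, 0.0], [-0.0, 0.15, 0.0]]
  sim q [-0.144  0.867 -0.507  1.587  0.536  0.824 -0.875] err mm [-0.  0.  0.] want [0.623 0.241 0.054]
```

```bash
python3 -m crank '{"linear":[[0.013,0,-0.019],[0.026,0,-0.039],[0.038,0,-0.058],[0.05,0,-0.079],[0.061,0,-0.099]],"delta_rot":[[0,0.05,0],[0,0.1,0],[0,0.15,0],[0,0.2,0],[0,0.25,0]],"fingers":[-1,-1,-1,-1,-1]}' | grep -E "pos|^force"
python3 -m crank '{"linear":[[0.011,0,-0.021],[0.021,0,-0.042],[0.03,0,-0.063],[0.039,0,-0.084],[0.047,0,-0.106]],"delta_rot":[[0,0.05,0],[0,0.1,0],[0,0.15,0],[0,0.2,0],[0,0.25,0]],"fingers":[-1,-1,-1,-1,-1]}' | grep -E "pos|^force"
python3 -m crank '{"linear":[[0.008,0,-0.022],[0.015,0,-0.044],[0.021,0,-0.066],[0.027,0,-0.089],[0.033,0,-0.111]],"delta_rot":[[0,0.05,0],[0,0.1,0],[0,0.15,0],[0,0.2,0],[0,0.25,0]],"fingers":[-1,-1,-1,-1,-1]}' | grep -E "pos|^force"
python3 -m crank '{"linear":[[0.004,0,-0.017],[0.007,0,-0.034],[0.009,0,-0.048],[0.011,0,-0.06],[0.012,0,-0.067]],"delta_rot":[[0,0.04,0],[0,0.08,0],[0,0.11,0],[0,0.14,0],[0,0.15,0]],"fingers":[-1,-1,-1,-1,-1]}'
```

```text
position: [0.6001, 0.241, 0.1252]
force: [4.4, 1.7, -0.6]
position: [0.6118, 0.2411, 0.0987]
force: [5.6, 2.9, 0.6]
position: [0.62, 0.241, 0.0708]
force: [4.4, 2.8, -1.1]
clock: 34.3
position: [0.623, 0.241, 0.0545]
tool_rot: [3.126, 0.0, 1.566]
force: [-7.3, -2.9, 30.0]
grip_width: 0.0071
finger_force: 63.6
```

```bash
python3 -m crank '{"linear":[[0,0,0.003],[0,0,0.003],[0,0,0.003],[0,0,0.003]],"delta_rot":[[0,0,0],[0,0,0],[0,0,0],[0,0,0]],"fingers":[-0.6,-0.3,-0.3,-0.3]}'
python3 -m crank '{"linear":[[0,0,0.06],[0,0,0.16],[0,0,0.3],[0,0,0.45],[0,0,0.6]],"delta_rot":[[0,0,0],[0,0,0],[0,0,0],[0,0,0],[0,0,0]],"fingers":[-0.3,-0.3,-0.3,-0.3,-0.3]}'
python3 -m crank '{"linear":[[0.05,-0.1,0.05],[0.1,-0.3,0.1],[0.1,-0.5,0.1],[0.1,-0.7,0.1],[0.1,-0.7,0.1]],"delta_rot":[[0,0,0],[0,0,0],[0,0,0],[0,0,0],[0,0,0]],"fingers":[-0.3,-0.3,-0.3,-0.3,-0.3]}' >/dev/null
python3 - <<'E'
from wr import *
np.set_printoptions(precision=4,suppress=True)
f=grab_frame('top');save(f,'top3.png')
for k,z in(('brass',.044),('red',.053),('blue',.056)):
    for a,b,c,m in blobs(masks(f)[k],25,300): print(k,a,c,onplane(f,c,z)[0])
a=f['image'][60:300,80:400];cv2.imwrite('pics/c_top3.png',cv2.resize(a[:,:,::-1],None,fx=2.5,fy=2.5,interpolation=cv2.INTER_CUBIC))
E
```

```text
clock: 34.7
position: [0.6222, 0.2405, 0.0548]
tool_rot: [3.126, 0.003, 1.567]
force: [-0.4, 0.6, -0.3]
grip_width: 0.0299
finger_force: 0.0
clock: 35.2
position: [0.622, 0.2408, 0.2077]
tool_rot: [3.125, 0.002, 1.567]
force: [1.0, -0.3, -0.4]
grip_width: 0.0298
finger_force: 0.0
brass 157 [260.8535 117.9427] [ 0.7848 -0.0318  0.044 ]
brass 73 [134.7397 244.4658] [0.4288 0.3281 0.044 ]
brass 76 [153.7237 244.3684] [0.4289 0.2737 0.044 ]
brass 81 [171.4321 244.2593] [0.429  0.2235 0.044 ]
brass 75 [189.3867 244.3467] [0.4284 0.1728 0.044 ]
red 91 [164.7033 175.7802] [0.621  0.2404 0.053 ]
blue 256 [174.4961 124.9102] [0.7649 0.2129 0.056 ]
blue 161 [164.5093 251.7205] [0.4089 0.2413 0.056 ]
```

View pics/c_top3.png

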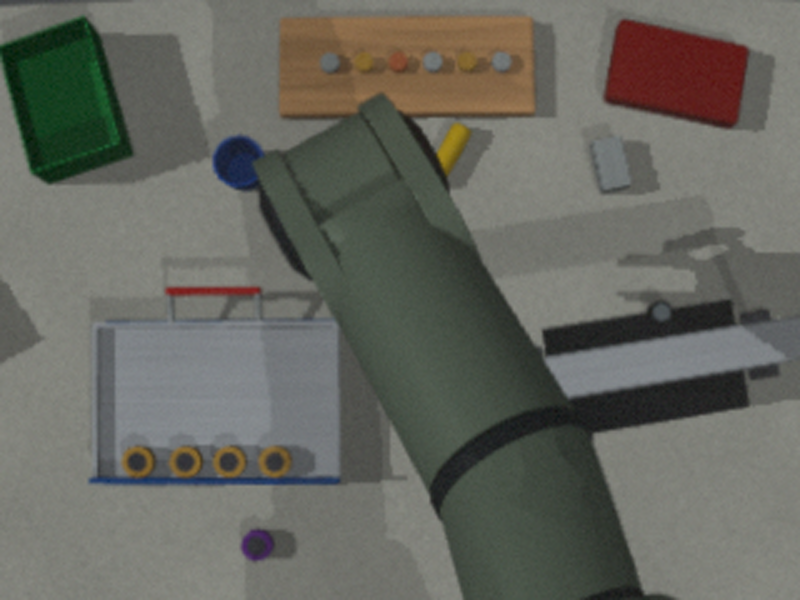

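The crop shows four blanks in one row at the fence, crop (138,461) to (275,461). Their x of about 0.429 is 67 mm short of the tray centre, as it should be. The bar is back at its starting position of (0.621, 0.240), so the tray is down.

```bash
python3 -c "
from h import *
print(bot.job_done())"
```

```text
the job is handed in; nothing more can be done
None
```

The job is handed in: before hand-in the top camera showed all four blanks in one row against the blue fence with the tray fully down, and nothing in the move readouts or pictures suggests the lamp or a bystander was touched; the judge's verdict was not shown.

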